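Put the returned goods back into their stock trays

ROBOT

A 6-joint arm with a two-finger parallel gripper is mounted at the origin on the work surface. World frame = base frame: x ahead of the robot, y to its left, z up, the work surface at z = 0. Lengths are in m, angles in rad, forces in N, time in s.
With the tool pointing down it reaches from about 0.3 to 0.775 m from the base axis. Payload 14.6 kg.
Tool frame: the origin (TCP) lies between the finger pads; the fingertips stand 19 mm ahead of it and the grasp point (between the pads) is the TCP (ctrl.tip_extent is the distance from the TCP to the fingertips, in m); z points along the fingers, y is the direction in which the jaws open and shut (so a half turn about z gives the same grasp; the last joint's range is limited). The gripper opens to 94 mm and grips with 3 to 60 N. Pads are 16 mm wide; open, the fingers measure 119 mm over their backs; the gripper's body (75 mm by 177 mm) begins 78 mm behind the grasp point.
Start: joints at [-1.296, 0.3, 1.521, -0, 1.321, -0.067], TCP at [0.184, -0.518, 0.224] pointing down, gripper open.
Joint ranges: [-3.03, 3.03], [-0.79, 2.21], [0.23, 2.52], [-1.04, 4.18], [0, 3.07], [-2.55, 2.55]. Speed limits (rad/s): [2.22, 2.22, 2.57, 3.14, 3.14, 3.14].

INTERFACE

Orientations are given as a rotation vector (axis times angle).
In Python, from bench import read_state, viewer, ticket, ctrl gives the robot as it stands. The module is installed in compiled form; this text tells all that it offers.
- The arm moves only by the shell command python3 -m jog 'ROWS' [OPENING] [FORCE]. ROWS is JSON, a list of rows, each an object of numbers: "dx", "dy", "dz": the shift along the tool's x, y, z in m; "yaw": the turn about the tool's z in rad. In form: [{"dx": .., "dy": .., "dz": .., "yaw": ..}, ...]. A call has 1 to 12 rows; each row shifts and turns the pose as measured when the row begins, along the tool's axes as they then stand; what a row does not reach is not made up. A row lasts 1/10 s, in which the tool goes at most 50 mm and 8.59 degrees, less where a joint would pass 70% of its speed; a pose out of reach is approached as far as the arm can. A call is refused whole if a number of a shift passes 0.05 or a number of a turn 0.15, either way. A call with a gripper value outside its range is refused whole. OPENING is the gripper's target within -1 to 1 (shut at 1, half-way at 0, fully open at -1), set as the call begins (- or left out, the last holds). The fingers move at their own pace and stop on an object; FORCE is the grip in N (left out, the last holds). Time passes only in rows, so rows that do not move let the fingers close. It gives the time, the measured TCP pose, the force and the opening at its end, in the units of the state.
- read_state(): the state, without advancing time (a new reading comes with each control period).
- viewer.get_image(name): name is "side" or "top"; returns the picture (384x512x3 uint8, red, green, blue); there is no depth.
- viewer.get_calibration(name): a dict with "vertical_fov" (degrees; the focal length in pixels is half the picture's height over the tangent of half this angle, whatever the lens; pixels are square), "cx", "cy" (the principal point, pixels), "cam_to_world" (4x4, takes a point from camera to world coordinates). Camera axes: x right, y down, z forward; pixel columns grow to the right and rows downward; lengths in m; the calibration is good to about 2 mm. A picture is of the moment at which its call begins. get_calibration takes no time and is no camera call.
- ticket.job_done(): hands the job in, once; it reports no verdict.
The state is a dict: "clock": time; "joints": joint angles; "qvel": joint speeds; "joint_torque": joint torques, N m; "ee_pos": TCP position; "eef_rot": TCP orientation; "ft_force": force on the tool from outside, world axes, zero at the start; "torque": the same for the moment, N m; "grip_width": opening from 0.0 (shut) to 1.0 (fully open).
Only numpy, scipy, OpenCV 4.12 (cv2) and the standard library are available. Lean on these libraries where they do the work, as an engineer would, in place of code of your own. Each camera call takes 0.05 s, during which the arm holds its last target.

TASK

Put the returned goods in the grey tray back into stock: take the pile apart and lay each of the four things in the empty space at the near end of the cardboard tray that holds its own kind, flat on the tray's floor, right way up and lined up with the stock behind it. Set things down without dropping them, and leave the bottle and the roll of tape where they are.

Things in the scene. Friction and masses are not known exactly. Their poses are not given: they have to be found in the camera images.
- powder: Loose returned washing-powder carton, stiff: white carton with a broad green band round its middle and a yellow ring printed on top; 120 x 62 x 48 mm (x, y, z), 300 g. Origin: centre of its underside; z up through the printed top. At the start it lies in the grey returns tray, under the soap carton or alone at the tray's other end. Grey returns tray (fixed): 290 x 116 mm, floor 4 mm thick, rim top 10 mm above the counter.
- tablets: Loose returned dishwasher-tablet carton, stiff: dark blue carton with a broad white band round its middle, narrow orange stripes and an orange ring on top; 124 x 58 x 48 mm (x, y, z), 300 g. Origin: centre of its underside; z up through the printed top. At the start it lies in the grey returns tray, under the soap carton or alone at the tray's other end, 140 mm off.
- soap: Loose returned soap carton, stiff: small cream carton with a broad pink band round its middle and a cream disc on top; 84 x 50 x 34 mm (x, y, z), 110 g. Origin: centre of its underside; z up through the printed top. At the start it lies on the powder or the tablet carton, with the tin on top.
- tin: Loose returned polish tin: small round red and bare-steel tin with a red lid, 46 mm across, 34 mm high, 90 g. Origin: centre of its underside; z up through the lid. At the start it stands on top of the pile, on the soap carton.
- powder_tray: Stock tray for washing-powder cartons: low brown cardboard tray, fixed, with one more such carton (fixed) in its far part and an empty space, 141 x 83 mm (x, y), at its near end. Origin: on the counter under the centre of the empty space; x along the tray, away from the robot, to the stock; z up. Tray floor 3 mm and wall tops 10 mm above the counter, walls 4 mm thick.
- tablets_tray: Stock tray for dishwasher-tablet cartons: low brown cardboard tray, fixed, with one more such carton (fixed) in its far part and an empty space, 145 x 79 mm (x, y), at its near end. Origin: on the counter under the centre of the empty space; x along the tray, away from the robot, to the stock; z up. Tray floor 3 mm and wall tops 10 mm above the counter, walls 4 mm thick.
- soap_tray: Stock tray for soap cartons: low brown cardboard tray, fixed, with two more such cartons (fixed) in its far part and an empty space, 105 x 71 mm (x, y), at its near end. Origin: on the counter under the centre of the empty space; x along the tray, away from the robot, to the stock; z up. Tray floor 3 mm and wall tops 10 mm above the counter, walls 4 mm thick.
- tin_tray: Stock tray for polish tins: low brown cardboard tray, fixed, with three more such tins (fixed) in its far part and an empty space, 67 x 67 mm (x, y), at its near end. Origin: on the counter under the centre of the empty space; x along the tray, away from the robot, to the stock; z up. Tray floor 3 mm and wall tops 10 mm above the counter, walls 4 mm thick.
- bottle: Bystander: full green bottle with yellow label and white cap, loose, standing on the counter beyond the trays; 64 mm across, 200 mm high. Origin: centre of its underside.
- tape: Bystander: roll of brown parcel tape, loose, lying flat on the counter beyond the trays; 80 mm across, 48 mm high. Origin: centre of its underside.
There are look-alikes about, which are no part of the job. What is shaped like the tin_tray but black or yellow is not meant.

How it is judged:
By the outcome, as a careful person would: the job done as asked, in the order asked, and still so for the second after the job is handed in, with the robot touching nothing.
It also fails if it takes over 128 s, if anything falls off the work surface, if the arm or the gripper's body presses on something with over 40 N, if the wrist force passes 120 N, or if a joint passes its speed limit or range.

## Working session

There is one attempt and no reset: what is moved stays moved. The work goes in short steps, Python scripts to look and compute and a shell command to move; the robot and the scene stay as the last step left them, time stands still between calls to the robot, and variables do not carry over. Pictures are saved under pics/ and viewed, and the job is handed in when it is done.

```bash
mkdir -p pics
python3 - <<'E'
from bench import read_state, viewer, ctrl
import cv2,json
for n in("top","side"):
    im=viewer.get_image(n); cv2.imwrite(f"pics/{n}0.png",im[:,:,::-1]); 
    c=viewer.get_calibration(n);print(n,c)
s=read_state();print(s,ctrl.tip_extent)
E
```

```text
top {'vertical_fov': 53.904268086444674, 'cx': 256.74206243625855, 'cy': 189.69478808113274, 'cam_to_world': array([[-0.00377211, -0.9929757 ,  0.11825836,  0.39014754],
       [-0.99987618,  0.00555189,  0.0147241 ,  0.0917883 ],
       [-0.01527723, -0.11818817, -0.99287369,  1.21804767],
       [ 0.        ,  0.        ,  0.        ,  1.        ]])}
side {'vertical_fov': 52.95616812880708, 'cx': 258.4302994114523, 'cy': 191.41463476259042, 'cam_to_world': array([[-0.95477675, -0.18327439,  0.23411933,  0.23361095],
       [-0.29728793,  0.57625947, -0.76127847,  0.99316572],
       [ 0.00460936, -0.79645183, -0.60468441,  0.77747008],
       [ 0.        ,  0.        ,  0.        ,  1.        ]])}
{'clock': 0.1, 'joints': array([-1.29560963e+00,  3.00413038e-01,  1.52149238e+00,  2.38018368e-06,
        1.32067048e+00, -6.66028761e-02]), 'qvel': array([ 1.57027738e-03, -1.59747752e-03, -3.43355275e-03, -1.21901658e-04,
        1.27335285e-03,  1.21880944e-05]), 'joint_torque': array([ 4.63634660e-04, -5.32648051e+01, -3.53285801e+01,  7.08997459e-02,
        2.34483078e-02, -6.33535251e-05]), 'ee_pos': array([ 0.18428783, -0.51799607,  0.22395568]), 'eef_rot': array([-3.09486530e+00, -5.34105086e-01,  1.57133768e-04]), 'ft_force': array([-0.55689191, -0.03524516, -1.08259497]), 'torque': array([-0.05163052, -0.01537665,  0.01390202]), 'grip_width': 1.0003657678415456} 0.019
```

View pics/top0.png

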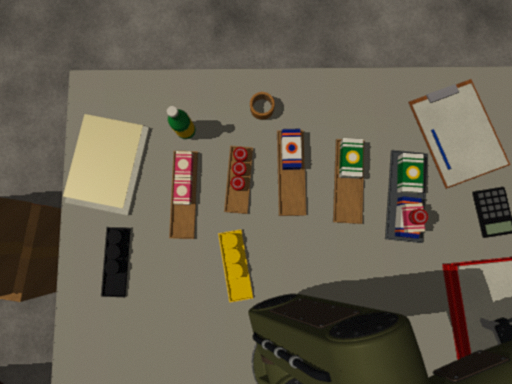

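View pics/side0.png

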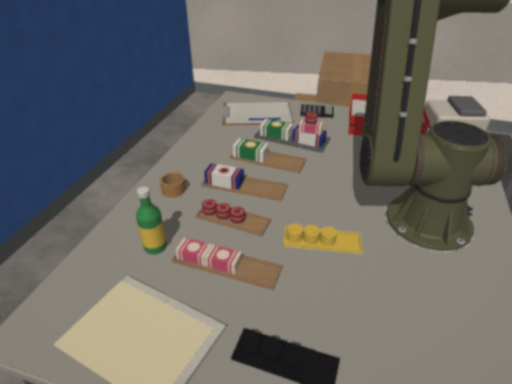

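The pictures show the grey tray at top-view cols 388-427, rows 150-240. The powder carton lies alone at its far end, about (411,172). The pile is at the near end, about (408,216): tablets, soap and tin. The brown stock trays are at cols 184 (soap), 239 (tins), 292 (tablets) and 350 (powder). Next I'll zoom in and measure.

```bash
cat > h.py <<'E'
import numpy as np,cv2
from bench import viewer,read_state
def cal(n):
    c=viewer.get_calibration(n); f=192/np.tan(np.radians(c["vertical_fov"]/2)); return f,c["cx"],c["cy"],np.array(c["cam_to_world"])
def ray(n,u,v):
    f,cx,cy,T=cal(n); d=T[:3,:3]@np.array([(u-cx)/f,(v-cy)/f,1]); return T[:3,3],d
def onz(n,u,v,z):
    o,d=ray(n,u,v); return (o+d*(z-o[2])/d[2])
def proj(n,p):
    f,cx,cy,T=cal(n); q=T[:3,:3].T@(np.array(p)-T[:3,3]); return f*q[0]/q[2]+cx,f*q[1]/q[2]+cy
def tri(a,b):
    o1,d1=ray("top",*a);o2,d2=ray("side",*b)
    A=np.stack([d1,-d2],1);t=np.linalg.lstsq(A,o2-o1,rcond=None)[0]
    p,q=o1+d1*t[0],o2+d2*t[1]; return (p+q)/2,np.linalg.norm(p-q)
def grab(n,name=None):
    im=viewer.get_image(n)[:,:,::-1].copy()
    if name: cv2.imwrite(f"pics/{name}.png",im)
    return im
def crop(im,name,x0,y0,x1,y1,k):
    cv2.imwrite(f"pics/{name}.png",cv2.resize(im[y0:y1,x0:x1],None,fx=k,fy=k,interpolation=cv2.INTER_CUBIC))
E
python3 - <<'E'
from h import *
t=cv2.imread("pics/top0.png");s=cv2.imread("pics/side0.png")
crop(t,"t1",330,125,450,255,4.5 and 4)
crop(t,"t2",160,120,320,245,4.9 and 4)
crop(s,"s1",220,90,340,200,5)
crop(s,"s2",160,150,310,290,4)
E
```

```text
(no output)
```

View pics/t1.png

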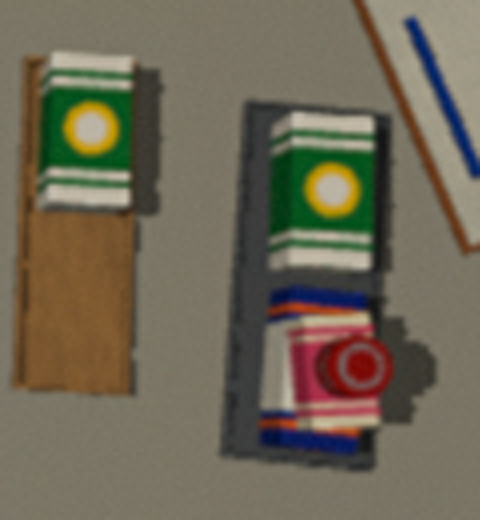

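View pics/t2.png

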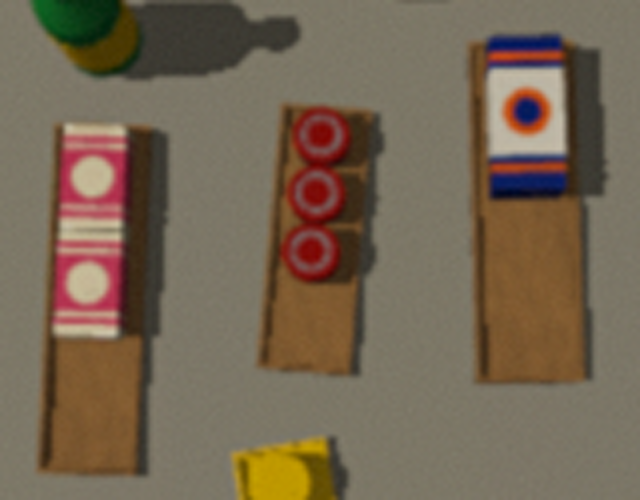

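View pics/s1.png

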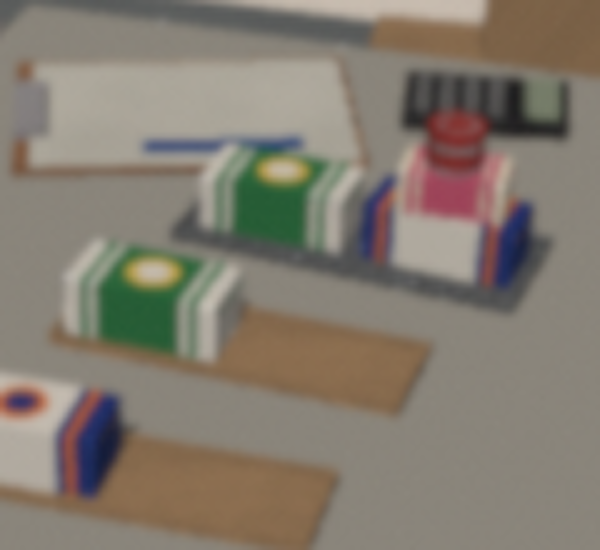

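Run:
```python
from h import *
t=cv2.imread("pics/top0.png");hsv=cv2.cvtColor(t,cv2.COLOR_BGR2HSV)
def P(name,pts,z,off,k=4):
    for q in pts:
        p=onz("top",off[0]+(q[0]+.5)/k-.5,off[1]+(q[1]+.5)/k-.5,z);print(name,q,np.round(p,4))
A=(330,125);B=(160,120)
P("powtray nearL,nearR,farL",[(13,388),(134,394),(23,57)],.010,A)
P("tabtray nearL,nearR,farL,farR",[(475,382),(588,380),(470,43),(575,43)],.010,B)
P("tintray",[(258,367),(354,374),(282,103),(375,112)],.010,B)
P("soaptray",[(38,471),(140,474),(56,125),(154,129)],.010,B)
P("grey",[(222,455),(375,468),(246,102),(390,116)],.010,A)
# colour boxes of tops
P("stock powder ring",[(91,129)],.051,A); P("stock tablets ring",[(526,110)],.051,B)
P("stock tablets top c",[(489,37),(563,37),(567,194),(491,196)],.051,B)
P("stock powder top c",[(52,55),(134,55),(134,206),(44,206)],.051,A)
P("tins",[(320,136),(317,193),(311,251)],.037,B)
P("stock soap",[(92,176),(87,283)],.037,B)
P("powder ring",[(333,190)],.052,A)
P("powder top c",[(291,115),(374,118),(371,269),(284,265)],.052,A)
P("soap top c",[(290,319),(369,314),(380,427),(300,428)],.086,A)
P("tin",[(361,366)],.120,A)
P("tablet bottom corner pts",[(270,286),(366,292),(357,453),(262,443)],.052,A)
```

```text
powtray nearL,nearR,farL (13, 388) [ 0.4304 -0.1321  0.01  ]
powtray nearL,nearR,farL (134, 394) [ 0.4253 -0.2277  0.01  ]
powtray nearL,nearR,farL (23, 57) [ 0.6996 -0.1476  0.01  ]
tabtray nearL,nearR,farL,farR (475, 382) [0.4519 0.0409 0.01  ]
tabtray nearL,nearR,farL,farR (588, 380) [ 0.453  -0.0492  0.01  ]
tabtray nearL,nearR,farL,farR (470, 43) [0.7297 0.0421 0.01  ]
tabtray nearL,nearR,farL,farR (575, 43) [ 0.729  -0.0439  0.01  ]
tintray (258, 367) [0.4647 0.2145 0.01  ]
tintray (354, 374) [0.4587 0.1376 0.01  ]
tintray (282, 103) [0.6805 0.1962 0.01  ]
tintray (375, 112) [0.6725 0.1202 0.01  ]
soaptray (38, 471) [0.3826 0.3894 0.01  ]
soaptray (140, 474) [0.38   0.3079 0.01  ]
soaptray (56, 125) [0.6635 0.3813 0.01  ]
soaptray (154, 129) [0.6596 0.3009 0.01  ]
grey (222, 455) [ 0.377  -0.2951  0.01  ]
grey (375, 468) [ 0.3664 -0.4145  0.01  ]
grey (246, 102) [ 0.6609 -0.3269  0.01  ]
grey (390, 116) [ 0.6485 -0.4423  0.01  ]
stock powder ring (91, 129) [ 0.631 -0.191  0.051]
stock tablets ring (526, 110) [6.636e-01 2.000e-04 5.100e-02]
stock tablets top c (489, 37) [0.7229 
[... 636 characters left out ...]
13 -0.3764  0.052 ]
powder top c (291, 115) [ 0.6409 -0.3469  0.052 ]
powder top c (374, 118) [ 0.638  -0.4112  0.052 ]
powder top c (371, 269) [ 0.5194 -0.4023  0.052 ]
powder top c (284, 265) [ 0.5229 -0.3357  0.052 ]
soap top c (290, 319) [ 0.4784 -0.3257  0.086 ]
soap top c (369, 314) [ 0.4818 -0.3845  0.086 ]
soap top c (380, 427) [ 0.3979 -0.388   0.086 ]
soap top c (300, 428) [ 0.3974 -0.3291  0.086 ]
tin (361, 366) [ 0.4415 -0.3624  0.12  ]
tablet bottom corner pts (270, 286) [ 0.5066 -0.3242  0.052 ]
tablet bottom corner pts (366, 292) [ 0.5016 -0.3975  0.052 ]
tablet bottom corner pts (357, 453) [ 0.3786 -0.3839  0.052 ]
tablet bottom corner pts (262, 443) [ 0.3864 -0.3124  0.052 ]
```

Run:
```python
from h import *
t=cv2.imread("pics/top0.png")
crop(t,"t3",380,145,436,245,6)
hsv=cv2.cvtColor(t,cv2.COLOR_BGR2HSV)
for n,x,y in[("brown",295,200),("brownsh",287,200),("grey",395,220),("counter",320,200),("brown2",180,225),("white",398,218)]: print(n,hsv[y,x])
```

```text
brown [ 16 159 127]
brownsh [ 16 160 121]
grey [19 29 96]
counter [ 24  41 124]
brown2 [ 15 152 124]
white [ 17  39 136]
```

View pics/t3.png

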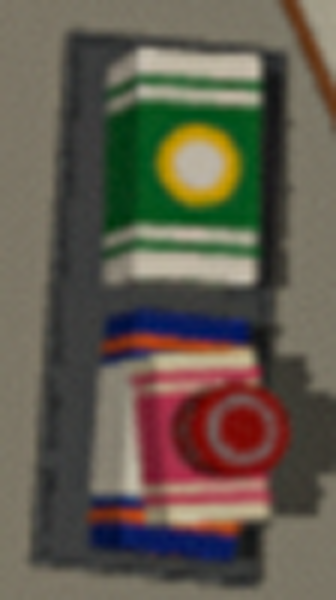

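View pics/s2.png

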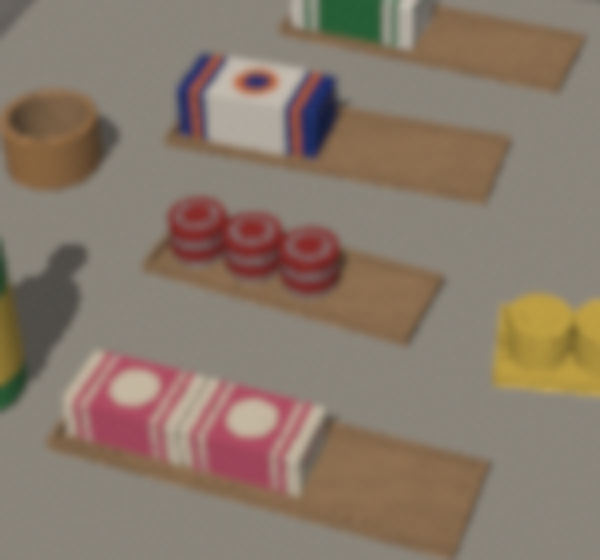

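```bash
cat >> h.py <<'E'
from scipy.spatial.transform import Rotation as Rn
def go(x,y,z,yaw=None):
    s=read_state();R=Rn.from_rotvec(s["eef_rot"]).as_matrix();p=s["ee_pos"]
    d=R.T@(np.array([x,y,z])-p);w=np.degrees(np.arctan2(R[1,0],R[0,0]))
    print("t",round(s["clock"],2),"pos",p.round(4),"yaw%.2f"%w,"tilt%.2f"%np.degrees(np.arccos(-R[2,2])),"F",s["ft_force"].round(1),"w%.3f"%s["grip_width"])
    print("tool d",d.round(4),"yaw cmd rad", None if yaw is None else round(np.radians(w-yaw),4),"rows",round(max(abs(d))/.05,1))
E
python3 -m jog '[{"yaw":0.106},{"yaw":0.106},{"yaw":0.106},{"yaw":0.106}]' -1
python3 -c "
from h import *
go(.4415,-.3624,.16,-4.7)"
```

```text
t 0.1 pos [ 0.1843 -0.518   0.224 ] yaw19.58 tilt0.06 F [-0.6 -0.  -1.1] w1.000
tool d [ 0.2945 -0.0603  0.064 ] yaw cmd rad 0.4238 rows 5.9invalid input
```

```bash
python3 -m jog '[{"dx":0,"dy":0,"dz":0,"yaw":0.106},{"dx":0,"dy":0,"dz":0,"yaw":0.106},{"dx":0,"dy":0,"dz":0,"yaw":0.106},{"dx":0,"dy":0,"dz":0,"yaw":0.106}]' -1
python3 -c "
from h import *
go(.4415,-.3624,.16,-4.7)"
```

```text
clock: 0.5
ee_pos: [0.1841, -0.5174, 0.2225]
eef_rot: [-3.134, 0.15, 0.002]
ft_force: [-0.3, -0.3, -0.2]
grip_width: 0.997
t 0.5 pos [ 0.1841 -0.5174  0.2225] yaw-5.49 tilt0.23 F [-0.3 -0.3 -0.2] w0.997
tool d [ 0.2415 -0.1787  0.0628] yaw cmd rad -0.0137 rows 4.8
```

```bash
python3 -m jog '[{"dx":0.04,"dy":-0.03,"dz":0.009,"yaw":0},{"dx":0.04,"dy":-0.03,"dz":0.009,"yaw":0},{"dx":0.04,"dy":-0.03,"dz":0.009,"yaw":0},{"dx":0.04,"dy":-0.03,"dz":0.009,"yaw":0},{"dx":0.04,"dy":-0.03,"dz":0.009,"yaw":0},{"dx":0.04,"dy":-0.03,"dz":0.009,"yaw":0},{"dx":0,"dy":0,"dz":0,"yaw":0}]' 
python3 -c "
from h import *
go(.4415,-.3624,.16,-4.7)"
```

```text
clock: 1.2
ee_pos: [0.4397, -0.3615, 0.1664]
eef_rot: [-3.132, 0.165, 0.006]
ft_force: [-0.9, -0.7, 0.4]
grip_width: 0.995
t 1.2 pos [ 0.4397 -0.3615  0.1664] yaw-6.04 tilt0.38 F [-0.9 -0.7  0.4] w0.995
tool d [0.0019 0.0007 0.0064] yaw cmd rad -0.0234 rows 0.1
```

```bash
python3 -m jog '[{"dx":0.002,"dy":0.001,"dz":0.02,"yaw":-0.02},{"dx":0,"dy":0,"dz":0.01,"yaw":0},{"dx":0,"dy":0,"dz":0,"yaw":0}]' 
python3 -c "
from h import *
go(.4415,-.3624,.117,-4.7)
i=grab('side');crop(i,'s3',240,60,360,180,5)
i=grab('top');crop(i,'t4',350,125,470,245,5)"
```

```text
clock: 1.5
ee_pos: [0.4418, -0.3618, 0.1349]
eef_rot: [-3.133, 0.13, 0.008]
ft_force: [-0.1, -0.2, -0.3]
grip_width: 0.998
t 1.5 pos [ 0.4418 -0.3618  0.1349] yaw-4.76 tilt0.45 F [-0.1 -0.2 -0.3] w0.998
tool d [-0.0001  0.0007  0.0179] yaw cmd rad -0.001 rows 0.4
```

View pics/s3.png

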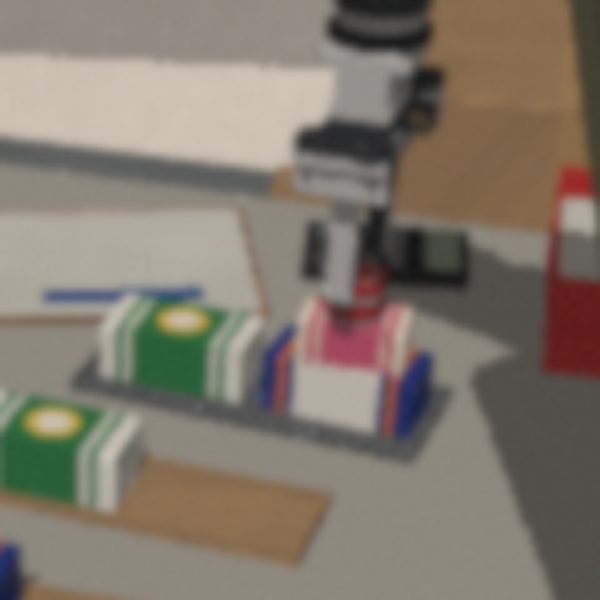

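View pics/t4.png

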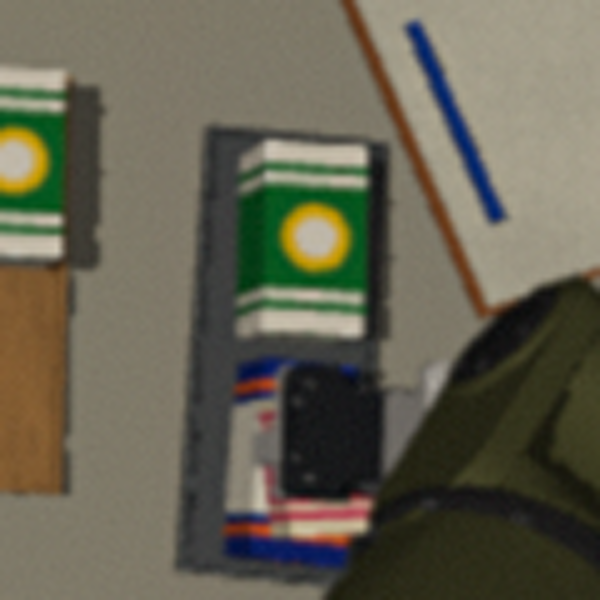

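```bash
python3 -c "
from h import *
print(tri((330+361.5/4-.5,125+366.5/4-.5),(220+457.5/5-.5,90+123.5/5-.5)))
print(onz('side',220+457.5/5-.5,90+123.5/5-.5,.12))"
```

```text
(array([ 0.44142604, -0.36215635,  0.12066296]), np.float64(7.810974779984415e-05))
[ 0.44159748 -0.36353233  0.12      ]
```

Two views agree to under 1 mm on the tin, at (0.4414, -0.3622, 0.1207). Next I descend and grip it.

```bash
python3 -m jog '[{"dx":0,"dy":0,"dz":0.01,"yaw":0},{"dx":0,"dy":0,"dz":0.007,"yaw":0},{"dx":0,"dy":0,"dz":0,"yaw":0}]' 
python3 -m jog '[{"dx":0,"dy":0,"dz":0,"yaw":0},{"dx":0,"dy":0,"dz":0,"yaw":0},{"dx":0,"dy":0,"dz":0,"yaw":0},{"dx":0,"dy":0,"dz":0,"yaw":0},{"dx":0,"dy":0,"dz":0,"yaw":0},{"dx":0,"dy":0,"dz":0,"yaw":0},{"dx":0,"dy":0,"dz":0,"yaw":0},{"dx":0,"dy":0,"dz":0,"yaw":0}]' 1 15 
python3 -c "
from h import *
go(.4415,-.3624,.117,-4.7)"
```

```text
clock: 1.9
ee_pos: [0.4415, -0.3634, 0.1195]
eef_rot: [-3.135, 0.134, 0.003]
ft_force: [0.1, -0.9, 0.5]
grip_width: 0.999
clock: 2.7
ee_pos: [0.4417, -0.3637, 0.1204]
eef_rot: [-3.136, 0.135, 0.001]
ft_force: [-0.9, 0.3, -0.1]
grip_width: 0.483
t 2.7 pos [ 0.4417 -0.3637  0.1204] yaw-4.93 tilt0.15 F [-0.9  0.3 -0.1] w0.483
tool d [-0.0003 -0.0013  0.0034] yaw cmd rad -0.0039 rows 0.1
```

```bash
python3 -m jog '[{"dx":0,"dy":0,"dz":-0.02,"yaw":0},{"dx":0,"dy":0,"dz":-0.04,"yaw":0},{"dx":0,"dy":-0.02,"dz":-0.02,"yaw":0},{"dx":0.005,"dy":-0.04,"dz":0,"yaw":0},{"dx":0.005,"dy":-0.04,"dz":0,"yaw":0},{"dx":0.005,"dy":-0.04,"dz":0,"yaw":0}]' 
python3 -c "
from h import *
go(.4985,.174,.1,-4.7)"
```

```text
clock: 3.3
ee_pos: [0.4679, -0.225, 0.2028]
eef_rot: [-3.134, 0.145, 0.003]
ft_force: [1.0, -0.6, -0.7]
grip_width: 0.484
t 3.3 pos [ 0.4679 -0.225   0.2028] yaw-5.30 tilt0.26 F [ 1.  -0.6 -0.7] w0.484
tool d [-0.0061 -0.3997  0.1044] yaw cmd rad -0.0104 rows 8.0
```

```bash
python3 -m jog '[{"dx":0,"dy":-0.04,"dz":0,"yaw":0},{"dx":0,"dy":-0.04,"dz":0,"yaw":0},{"dx":0,"dy":-0.04,"dz":0,"yaw":0},{"dx":0,"dy":-0.04,"dz":0,"yaw":0},{"dx":0,"dy":-0.04,"dz":0,"yaw":0},{"dx":0,"dy":-0.04,"dz":0,"yaw":0},{"dx":0,"dy":-0.04,"dz":0,"yaw":0},{"dx":0,"dy":-0.04,"dz":0,"yaw":0},{"dx":0,"dy":-0.04,"dz":0.03,"yaw":0},{"dx":0,"dy":-0.02,"dz":0.04,"yaw":0},{"dx":0,"dy":0,"dz":0.03,"yaw":0},{"dx":0,"dy":0,"dz":0,"yaw":0}]' 
python3 -c "
from h import *
go(.4985,.174,.06,-4.7)"
```

```text
clock: 4.5
ee_pos: [0.502, 0.1735, 0.1033]
eef_rot: [-3.134, 0.137, -0.004]
ft_force: [0.0, -0.1, -0.3]
grip_width: 0.485
t 4.5 pos [0.502  0.1735 0.1033] yaw-5.01 tilt0.31 F [ 0.  -0.1 -0.3] w0.485
tool d [-0.0036 -0.      0.0433] yaw cmd rad -0.0054 rows 0.9
```

```bash
python3 -m jog '[{"dx":-0.003,"dy":0,"dz":0.02,"yaw":-0.005},{"dx":0,"dy":0,"dz":0.02,"yaw":0},{"dx":0,"dy":0,"dz":0,"yaw":0}]' 
python3 -c "
from h import *
go(.4985,.174,.0374,-4.7)
i=grab('side');crop(i,'s4',190,150,310,250,5)
i=grab('top');crop(i,'t5',200,125,320,245,5)"
```

```text
clock: 4.8
ee_pos: [0.5005, 0.1737, 0.0658]
eef_rot: [-3.133, 0.13, -0.008]
ft_force: [0.0, -0.3, -0.9]
grip_width: 0.487
t 4.8 pos [0.5005 0.1737 0.0658] yaw-4.75 tilt0.43 F [ 0.  -0.3 -0.9] w0.487
tool d [-0.0022 -0.      0.0284] yaw cmd rad -0.0008 rows 0.6
```

View pics/s4.png

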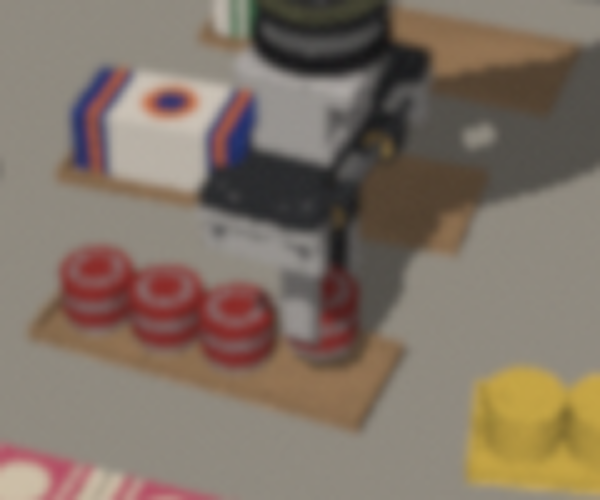

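View pics/t5.png

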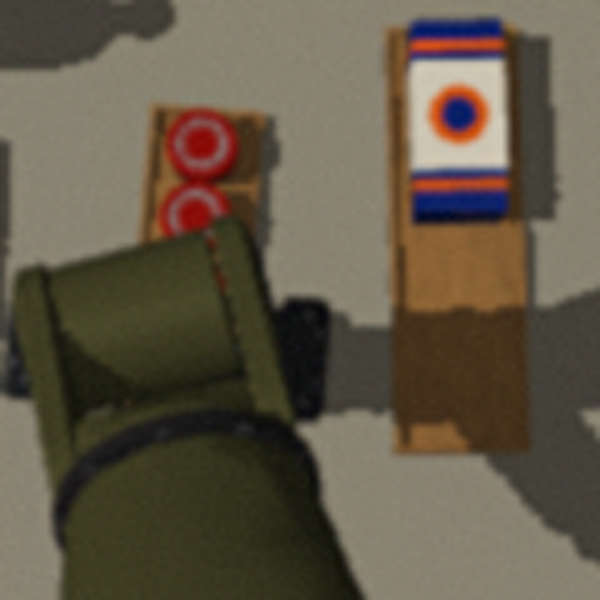

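The side view shows the tin held upright at (325,330) in the crop, above the near end and in line with the other tins. I'll lower it now.

```bash
python3 -m jog '[{"dx":-0.002,"dy":0,"dz":0.01,"yaw":0},{"dx":0,"dy":0,"dz":0.01,"yaw":0},{"dx":0,"dy":0,"dz":0.004,"yaw":0},{"dx":0,"dy":0,"dz":0.0,"yaw":0}]' 
python3 -c "
from h import *
go(.4985,.174,.0374,-4.7)"
```

```text
clock: 5.3
ee_pos: [0.5015, 0.1743, 0.0457]
eef_rot: [-3.131, 0.131, -0.021]
ft_force: [1.1, 0.4, -1.8]
grip_width: 0.481
t 5.3 pos [0.5015 0.1743 0.0457] yaw-4.80 tilt0.88 F [ 1.1  0.4 -1.8] w0.481
tool d [-0.0031  0.0006  0.0083] yaw cmd rad -0.0017 rows 0.2
```

```bash
python3 -m jog '[{"dx":-0.003,"dy":0,"dz":0.006,"yaw":0},{"dx":0,"dy":0,"dz":0.004,"yaw":0}]' 
python3 -c "
from h import *
go(.4985,.174,.0374,-4.7)"
python3 -m jog '[{"dx":0,"dy":0,"dz":0.002,"yaw":0},{"dx":0,"dy":0,"dz":0.002,"yaw":0}]' 
python3 -c "
from h import *
go(.4985,.174,.0374,-4.7)"
```

```text
clock: 5.5
ee_pos: [0.4992, 0.1749, 0.0363]
eef_rot: [-3.13, 0.131, -0.024]
ft_force: [-7.0, -5.6, 24.0]
grip_width: 0.483
t 5.5 pos [0.4992 0.1749 0.0363] yaw-4.81 tilt1.01 F [-7.  -5.6 24. ] w0.483
tool d [-0.0006  0.0009 -0.0011] yaw cmd rad -0.0018 rows 0.0
clock: 5.7
ee_pos: [0.5004, 0.1748, 0.0348]
eef_rot: [-3.13, 0.13, -0.028]
ft_force: [-7.0, -4.1, 21.6]
grip_width: 0.482
t 5.7 pos [0.5004 0.1748 0.0348] yaw-4.78 tilt1.15 F [-7.  -4.1 21.6] w0.482
tool d [-0.0017  0.0009 -0.0026] yaw cmd rad -0.0013 rows 0.1
```

```bash
python3 -m jog '[{"dx":0,"dy":0,"dz":-0.001,"yaw":0},{"dx":0,"dy":0,"dz":0,"yaw":0},{"dx":0,"dy":0,"dz":0,"yaw":0},{"dx":0,"dy":0,"dz":0,"yaw":0}]' -1
python3 -m jog '[{"dx":0,"dy":0,"dz":0,"yaw":0},{"dx":0,"dy":0,"dz":0,"yaw":0},{"dx":0,"dy":0,"dz":-0.02,"yaw":0},{"dx":0,"dy":0,"dz":-0.04,"yaw":0},{"dx":0,"dy":0,"dz":-0.04,"yaw":0},{"dx":0,"dy":0,"dz":-0.04,"yaw":0},{"dx":0,"dy":0.03,"dz":0,"yaw":0},{"dx":0,"dy":0.04,"dz":0,"yaw":0},{"dx":0,"dy":0.04,"dz":0,"yaw":0},{"dx":0,"dy":0.04,"dz":0,"yaw":0},{"dx":0,"dy":0.04,"dz":0,"yaw":0},{"dx":0,"dy":0.04,"dz":0,"yaw":0}]'
python3 -c "
from h import *
go(.439,-.361,.14,2.4)
i=grab('side');crop(i,'s5',190,90,340,250,4)
i=grab('top','top5');crop(i,'t6',200,125,440,245,3)"
```

```text
clock: 6.1
ee_pos: [0.5004, 0.1749, 0.0359]
eef_rot: [-3.13, 0.13, -0.03]
ft_force: [0.9, -0.4, 0.8]
grip_width: 0.785
clock: 7.3
ee_pos: [0.4775, -0.0596, 0.179]
eef_rot: [-3.131, 0.118, -0.03]
ft_force: [0.3, 0.3, -0.1]
grip_width: 1.0
t 7.3 pos [ 0.4775 -0.0596  0.179 ] yaw-4.34 tilt1.18 F [ 0.3  0.3 -0.1] w1.000
tool d [-0.0163  0.3038  0.0361] yaw cmd rad -0.1176 rows 6.1
```

View pics/s5.png

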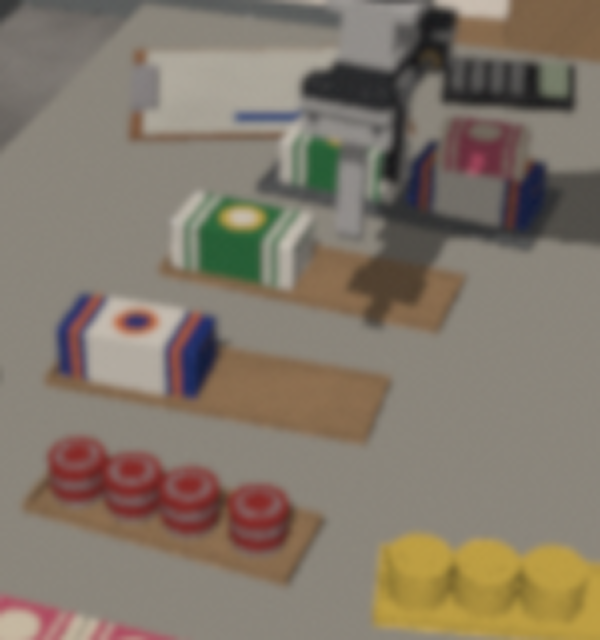

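View pics/t6.png

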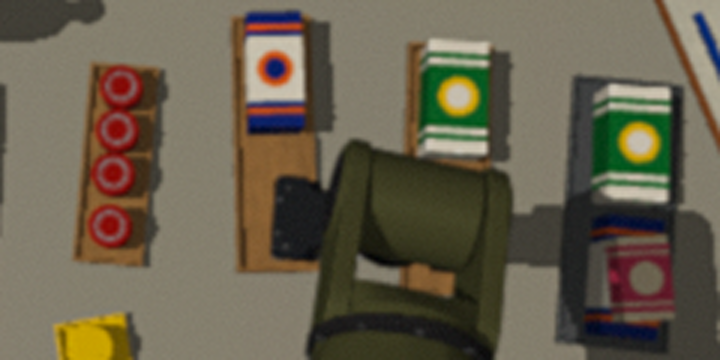

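```bash
python3 -c "
from h import *
print(tri((200+647.5/3-.5,125+278.5/3-.5),(190+486/4-.5,90+131/4-.5)),onz('top',200+647.5/3-.5,125+278.5/3-.5,.086))
i=cv2.imread('pics/top5.png');h=cv2.cvtColor(i,cv2.COLOR_BGR2HSV)
m=cv2.inRange(h,(165,110,40),(180,255,255));m[:195]=0;m[:,:395]=0
c=max(cv2.findContours(m,0,2)[0],key=cv2.contourArea);print(cv2.boundingRect(c),cv2.minAreaRect(c))
crop(i,'t7',385,185,440,245,9)
"
```

```text
(array([ 0.43901745, -0.36266997,  0.0867167 ]), np.float64(0.0010318497440338838)) [ 0.43955743 -0.36287093  0.086     ]
(403, 210, 22, 16) ((413.5, 217.5), (15.0, 21.0), 90.0)
```

View pics/t7.png

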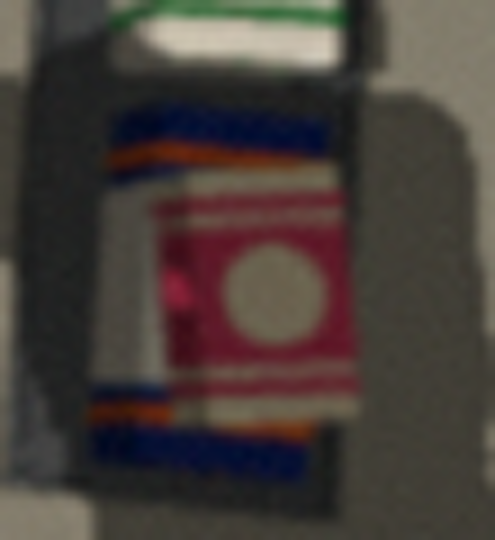

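```bash
python3 -m jog '[{"dx":0,"dy":0,"dz":0,"yaw":-0.075},{"dx":0,"dy":0,"dz":0,"yaw":-0.075},{"dx":-0.01,"dy":0.045,"dz":0,"yaw":0},{"dx":-0.01,"dy":0.045,"dz":0,"yaw":0},{"dx":-0.01,"dy":0.045,"dz":0,"yaw":0},{"dx":-0.01,"dy":0.045,"dz":0,"yaw":0},{"dx":-0.01,"dy":0.045,"dz":0,"yaw":0},{"dx":-0.01,"dy":0.045,"dz":0,"yaw":0},{"dx":0,"dy":0.02,"dz":0,"yaw":0},{"dx":0,"dy":0,"dz":0,"yaw":0}]'
python3 -c "
from h import *
go(.4393,-.3627,.083,4.3)"
```

```text
clock: 8.4
ee_pos: [0.4399, -0.3617, 0.1753]
eef_rot: [-3.131, -0.127, -0.031]
ft_force: [-0.1, 0.2, 0.4]
grip_width: 1.001
t 8.4 pos [ 0.4399 -0.3617  0.1753] yaw4.62 tilt1.22 F [-0.1  0.2  0.4] w1.001
tool d [-0.0025  0.0016  0.0922] yaw cmd rad 0.0057 rows 1.8
```

```bash
python3 -m jog '[{"dx":-0.002,"dy":0.001,"dz":0.04,"yaw":0.005},{"dx":0,"dy":0,"dz":0.03,"yaw":0},{"dx":0,"dy":0,"dz":0.01,"yaw":0},{"dx":0,"dy":0,"dz":0,"yaw":0}]'
python3 -c "
from h import *
go(.4393,-.3627,.083,4.3)"
```

```text
clock: 8.8
ee_pos: [0.4415, -0.3586, 0.0938]
eef_rot: [-3.132, -0.121, -0.033]
ft_force: [0.2, 0.2, -0.0]
grip_width: 1.003
t 8.8 pos [ 0.4415 -0.3586  0.0938] yaw4.44 tilt1.28 F [ 0.2  0.2 -0. ] w1.003
tool d [-0.0027  0.004   0.0107] yaw cmd rad 0.0024 rows 0.2
```

```bash
python3 -m jog '[{"dx":-0.003,"dy":0.004,"dz":0.012,"yaw":0},{"dx":0,"dy":0.001,"dz":0.002,"yaw":0}]'
python3 -c "
from h import *
go(.4393,-.3627,.083,4.3)"
```

```text
clock: 9.0
ee_pos: [0.4402, -0.3635, 0.0811]
eef_rot: [-3.134, -0.124, -0.036]
ft_force: [0.0, -0.2, -0.1]
grip_width: 1.0
t 9.0 pos [ 0.4402 -0.3635  0.0811] yaw4.53 tilt1.35 F [ 0.  -0.2 -0.1] w1.000
tool d [-0.0008 -0.0009 -0.0019] yaw cmd rad 0.0041 rows 0.0
```

```bash
python3 -m jog '[{"dx":0,"dy":0,"dz":0,"yaw":0},{"dx":0,"dy":0,"dz":0,"yaw":0},{"dx":0,"dy":0,"dz":0,"yaw":0},{"dx":0,"dy":0,"dz":0,"yaw":0},{"dx":0,"dy":0,"dz":0,"yaw":0},{"dx":0,"dy":0,"dz":0,"yaw":0},{"dx":0,"dy":0,"dz":0,"yaw":0}]' 1 20
python3 -c "
from h import *
go(.4393,-.3627,.083,4.3)"
```

```text
clock: 9.7
ee_pos: [0.441, -0.3643, 0.0837]
eef_rot: [-3.136, -0.124, -0.041]
ft_force: [-0.2, 0.8, -1.1]
grip_width: 0.532
t 9.7 pos [ 0.441  -0.3643  0.0837] yaw4.52 tilt1.49 F [-0.2  0.8 -1.1] w0.532
tool d [-0.0016 -0.0018  0.0007] yaw cmd rad 0.0038 rows 0.0
```

```bash
python3 -m jog '[{"dx":0,"dy":0,"dz":-0.02,"yaw":0},{"dx":0,"dy":0,"dz":-0.04,"yaw":0},{"dx":0,"dy":-0.02,"dz":-0.04,"yaw":0},{"dx":0,"dy":-0.04,"dz":0,"yaw":0.055},{"dx":0,"dy":-0.04,"dz":0,"yaw":0.055},{"dx":0,"dy":-0.04,"dz":0,"yaw":0},{"dx":0,"dy":-0.04,"dz":0,"yaw":0},{"dx":0,"dy":-0.04,"dz":0,"yaw":0},{"dx":0,"dy":-0.04,"dz":0,"yaw":0},{"dx":0,"dy":-0.04,"dz":0,"yaw":0},{"dx":0,"dy":-0.04,"dz":0,"yaw":0},{"dx":0,"dy":-0.04,"dz":0,"yaw":0}]' 
python3 -c "
from h import *
go(.4387,.3485,.1,-1.6);print(Rn.from_rotvec(read_state()['eef_rot']).as_matrix()[:,2])"
```

```text
clock: 10.9
ee_pos: [0.4412, 0.0253, 0.1892]
eef_rot: [-3.136, 0.068, -0.042]
ft_force: [0.4, -0.3, -0.6]
grip_width: 0.535
t 10.9 pos [0.4412 0.0253 0.1892] yaw-2.49 tilt1.57 F [ 0.4 -0.3 -0.6] w0.535
tool d [-0.0189 -0.3223  0.0906] yaw cmd rad -0.0156 rows 6.4
[ 0.02695563  0.00443211 -0.99962681]
```

```bash
python3 -m jog '[{"dx":-0.002,"dy":-0.044,"dz":0,"yaw":-0.015},{"dx":-0.002,"dy":-0.044,"dz":0,"yaw":0},{"dx":-0.002,"dy":-0.044,"dz":0,"yaw":0},{"dx":-0.002,"dy":-0.044,"dz":0,"yaw":0},{"dx":-0.002,"dy":-0.044,"dz":0,"yaw":0},{"dx":-0.002,"dy":-0.044,"dz":0,"yaw":0},{"dx":-0.002,"dy":-0.04,"dz":0.02,"yaw":0},{"dx":-0.002,"dy":-0.015,"dz":0.03,"yaw":0},{"dx":0,"dy":0,"dz":0.03,"yaw":0},{"dx":0,"dy":0,"dz":0,"yaw":0}]' 
python3 -c "
from h import *
go(.4387,.3485,.06,-1.6)"
```

```text
clock: 11.9
ee_pos: [0.4331, 0.364, 0.1088]
eef_rot: [-3.134, 0.035, -0.047]
ft_force: [-0.5, 0.0, -0.4]
grip_width: 0.536
t 11.9 pos [0.4331 0.364  0.1088] yaw-1.27 tilt1.78 F [-0.5  0.  -0.4] w0.536
tool d [0.0044 0.0157 0.0489] yaw cmd rad 0.0058 rows 1.0
```

```bash
python3 -m jog '[{"dx":0.004,"dy":0.015,"dz":0.02,"yaw":0.005},{"dx":0,"dy":0,"dz":0.025,"yaw":0},{"dx":0,"dy":0,"dz":0.0,"yaw":0}]' 
python3 -c "
from h import *
go(.4387,.3485,.0347,-1.6)
i=grab('side');crop(i,'s6',150,190,310,300,5)
i=grab('top');crop(i,'t8',150,125,270,245,5)"
```

```text
clock: 12.2
ee_pos: [0.4394, 0.349, 0.0663]
eef_rot: [-3.133, 0.043, -0.051]
ft_force: [-0.5, -1.1, -0.6]
grip_width: 0.529
t 12.2 pos [0.4394 0.349  0.0663] yaw-1.58 tilt1.91 F [-0.5 -1.1 -0.6] w0.529
tool d [-0.0017  0.0008  0.0315] yaw cmd rad 0.0004 rows 0.6
```

View pics/s6.png

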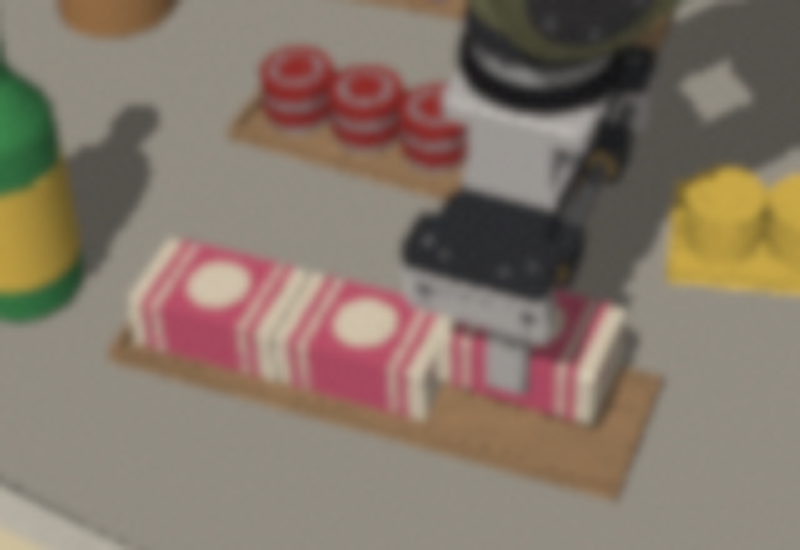

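View pics/t8.png

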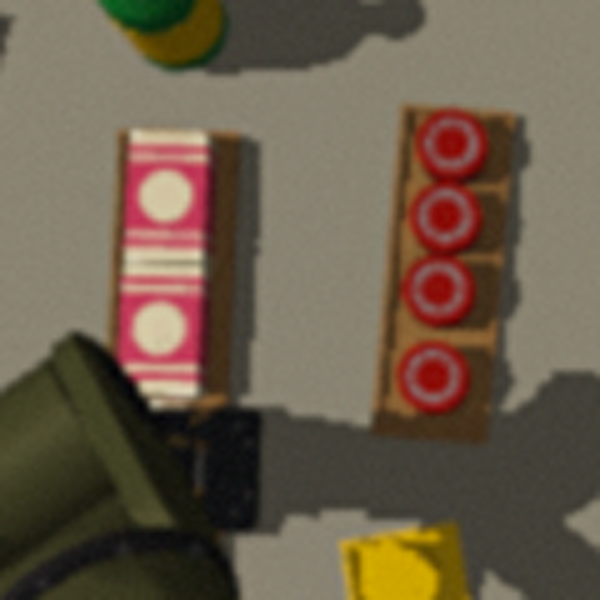

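The soap is held level over the empty end, in line with the stock. Lowering.

```bash
python3 -m jog '[{"dx":-0.003,"dy":0.001,"dz":0.015,"yaw":0},{"dx":-0.001,"dy":0,"dz":0.01,"yaw":0}]' 
python3 -c "
from h import *
go(.4387,.3485,.0347,-1.6)"
```

```text
clock: 12.5
ee_pos: [0.4396, 0.3508, 0.0486]
eef_rot: [-3.125, 0.043, -0.066]
ft_force: [0.6, 0.5, -1.2]
grip_width: 0.533
t 12.5 pos [0.4396 0.3508 0.0486] yaw-1.60 tilt2.56 F [ 0.6  0.5 -1.2] w0.533
tool d [-0.0014  0.0025  0.0139] yaw cmd rad 0.0 rows 0.3
```

```bash
python3 -m jog '[{"dx":-0.002,"dy":0.003,"dz":0.015,"yaw":0},{"dx":0,"dy":0,"dz":0.003,"yaw":0}]' 
python3 -c "
from h import *
go(.4387,.3485,.0347,-1.6);print(Rn.from_rotvec(read_state()['eef_rot']).as_matrix()[:,2])"
```

```text
clock: 12.7
ee_pos: [0.4396, 0.3492, 0.0333]
eef_rot: [-3.123, 0.043, -0.071]
ft_force: [-3.7, -2.5, 7.3]
grip_width: 0.53
t 12.7 pos [0.4396 0.3492 0.0333] yaw-1.59 tilt2.81 F [-3.7 -2.5  7.3] w0.530
tool d [-0.0008  0.0007 -0.0015] yaw cmd rad 0.0001 rows 0.0
[ 0.04593937  0.01722664 -0.99879568]
```

```bash
python3 -m jog '[{"dx":-0.001,"dy":0,"dz":0.002,"yaw":0},{"dx":0,"dy":0,"dz":0.002,"yaw":0}]' 1 4
python3 -c "
from h import *
go(.4387,.3485,.0347,-1.6)"
```

```text
clock: 12.9
ee_pos: [0.4402, 0.3498, 0.0325]
eef_rot: [-3.121, 0.043, -0.076]
ft_force: [-3.3, -3.3, 4.8]
grip_width: 0.535
t 12.9 pos [0.4402 0.3498 0.0325] yaw-1.59 tilt3.01 F [-3.3 -3.3  4.8] w0.535
tool d [-0.0013  0.0013 -0.0023] yaw cmd rad 0.0002 rows 0.0
```

```bash
python3 -m jog '[{"dx":0,"dy":0,"dz":0.001,"yaw":0},{"dx":0,"dy":0,"dz":0,"yaw":0},{"dx":0,"dy":0,"dz":0,"yaw":0},{"dx":0,"dy":0,"dz":0,"yaw":0}]' -1
python3 -m jog '[{"dx":0,"dy":0,"dz":-0.01,"yaw":0},{"dx":0,"dy":0,"dz":-0.03,"yaw":0},{"dx":0,"dy":0,"dz":-0.04,"yaw":0},{"dx":0,"dy":0,"dz":-0.04,"yaw":0},{"dx":0,"dy":0,"dz":-0.03,"yaw":0}]' 
python3 -c "
from h import *
go(.443,-.362,.19,-6)"
```

```text
clock: 13.3
ee_pos: [0.4416, 0.351, 0.0345]
eef_rot: [-3.119, 0.042, -0.082]
ft_force: [-0.1, 0.1, 0.3]
grip_width: 0.838
clock: 13.8
ee_pos: [0.4318, 0.3466, 0.1881]
eef_rot: [-3.123, 0.042, -0.072]
ft_force: [0.5, -0.4, 0.0]
grip_width: 1.002
t 13.8 pos [0.4318 0.3466 0.1881] yaw-1.58 tilt2.83 F [ 0.5 -0.4  0. ] w1.002
tool d [ 0.0308  0.7079 -0.0133] yaw cmd rad 0.0771 rows 14.2
```

```bash
python3 -m jog '[{"dx":0.002,"dy":0.045,"dz":0,"yaw":0.038},{"dx":0.002,"dy":0.045,"dz":0,"yaw":0.038},{"dx":0.002,"dy":0.045,"dz":0,"yaw":0},{"dx":0.002,"dy":0.045,"dz":0,"yaw":0},{"dx":0.002,"dy":0.045,"dz":0,"yaw":0},{"dx":0.002,"dy":0.045,"dz":0,"yaw":0},{"dx":0.002,"dy":0.045,"dz":0,"yaw":0},{"dx":0.002,"dy":0.045,"dz":0,"yaw":0}]' 
python3 -c "
from h import *
go(.443,-.362,.19,-6);
i=grab('side','side9');crop(i,'s9',160,90,340,290,3)
i=grab('top','top9')"
python3 -m jog '[{"dx":0,"dy":0,"dz":-0.04,"yaw":0},{"dx":0,"dy":0,"dz":-0.04,"yaw":0},{"dx":0,"dy":0,"dz":-0.04,"yaw":0},{"dx":0,"dy":0,"dz":0.05,"yaw":0},{"dx":0,"dy":0,"dz":0.05,"yaw":0},{"dx":0,"dy":0,"dz":0.02,"yaw":0}]' 
python3 -c "
from h import *
go(.443,-.362,.19,-6)"
```

```text
clock: 14.6
ee_pos: [0.4152, -0.0204, 0.1911]
eef_rot: [-3.11, 0.152, -0.096]
ft_force: [1.6, -0.6, 0.5]
grip_width: 1.0
t 14.6 pos [ 0.4152 -0.0204  0.1911] yaw-5.64 tilt3.85 F [ 1.6 -0.6  0.5] w1.000
tool d [ 0.0611  0.3372 -0.0052] yaw cmd rad 0.0063 rows 6.7
clock: 15.3
ee_pos: [0.4157, -0.0222, 0.2002]
eef_rot: [-3.11, 0.165, -0.112]
ft_force: [0.2, 0.4, -0.3]
grip_width: 1.001
t 15.3 pos [ 0.4157 -0.0222  0.2002] yaw-6.14 tilt4.37 F [ 0.2  0.4 -0.3] w1.001
tool d [0.0626 0.3352 0.0049] yaw cmd rad -0.0025 rows 6.7
```

View pics/s9.png

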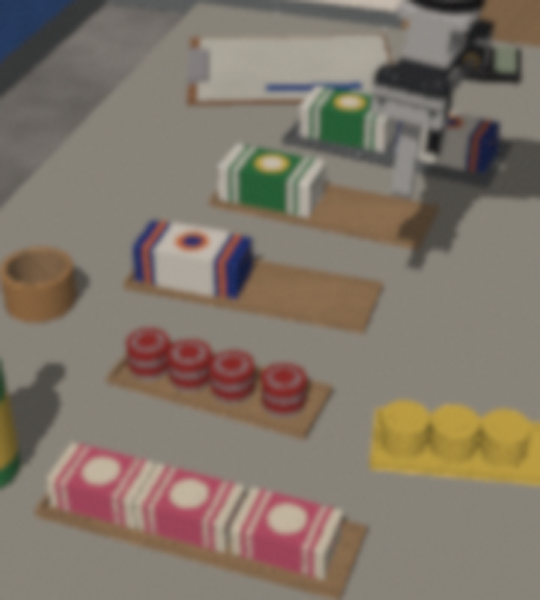

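View pics/top9.png

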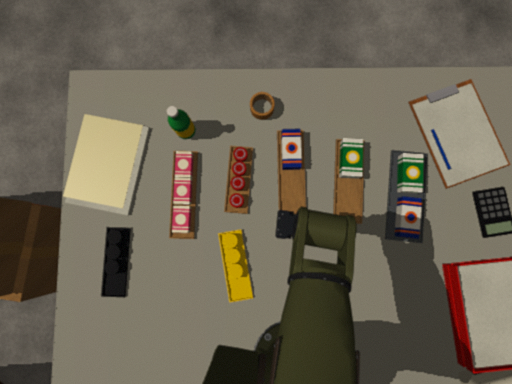

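The soap sits in line with its stock at top view (181,219), and the tin is at (237,200). The tool's tilt is creeping up, now 4.4°, so I'll find out which motions feed it before gripping the heavier cartons.

```bash
cat > st.py <<'E'
from h import *
s=read_state();R=Rn.from_rotvec(s["eef_rot"]).as_matrix();print(round(s["clock"],2),s["ee_pos"].round(4),"zax",np.degrees(R[:2,2]).round(2),"q",np.degrees(s["joints"]).round(2))
E
python3 st.py
for i in 1 2; do python3 -m jog '[{"dx":0,"dy":0,"dz":0,"yaw":0},{"dx":0,"dy":0,"dz":0,"yaw":0}]' >/dev/null; python3 st.py;done
python3 -m jog '[{"dx":0,"dy":0.045,"dz":0,"yaw":0},{"dx":0,"dy":0.045,"dz":0,"yaw":0}]'>/dev/null; python3 st.py
python3 -m jog '[{"dx":0.045,"dy":0,"dz":0,"yaw":0},{"dx":0.045,"dy":0,"dz":0,"yaw":0}]'>/dev/null; python3 st.py
python3 -m jog '[{"dx":-0.045,"dy":0,"dz":0,"yaw":0},{"dx":-0.045,"dy":0,"dz":0,"yaw":0}]'>/dev/null; python3 st.py
python3 -m jog '[{"dx":0,"dy":0,"dz":-0.05,"yaw":0},{"dx":0,"dy":0,"dz":-0.05,"yaw":0}]'>/dev/null; python3 st.py
```

```text
15.3 [ 0.4157 -0.0222  0.2002] zax [4.19 1.23] q [ -9.25  -1.17 111.56   2.07  65.68  86.05]
15.5 [ 0.4148 -0.0211  0.1996] zax [4.01 1.27] q [ -9.12  -1.16 111.61   2.07  65.79  86.11]
15.7 [ 0.4156 -0.0209  0.2022] zax [4.2  1.24] q [ -9.07  -1.33 111.43   2.07  65.96  86.13]
15.9 [ 0.4076 -0.1088  0.202 ] zax [4.44 1.24] q [-21.59  -0.41 110.57   3.04  66.2   72.76]
16.1 [ 0.496  -0.124   0.2114] zax [4.62 1.09] q [-19.41  10.6   97.24   2.76  68.18  75.67]
16.3 [ 0.4152 -0.1177  0.1995] zax [4.13 1.29] q [-22.32   1.25 109.23   3.02  66.22  72.59]
16.5 [ 0.4003 -0.1178  0.2921] zax [2.91 1.79] q [-23.12  -4.35 102.11   2.83  80.28  72.58]
```

```bash
python3 -m jog '[{"dx":0,"dy":0,"dz":-0.05,"yaw":0},{"dx":0,"dy":0,"dz":-0.05,"yaw":0}]'>/dev/null; python3 st.py
python3 -m jog '[{"dx":0,"dy":0,"dz":0,"yaw":0},{"dx":0,"dy":0,"dz":0,"yaw":0}]'>/dev/null; python3 st.py
python3 -m jog '[{"dx":0,"dy":0,"dz":0.02,"yaw":0},{"dx":0,"dy":0,"dz":0.02,"yaw":0}]'>/dev/null; python3 st.py
python3 -m jog '[{"dx":0,"dy":0,"dz":0.02,"yaw":0},{"dx":0,"dy":0,"dz":0.02,"yaw":0}]'>/dev/null; python3 st.py
python3 -m jog '[{"dx":0,"dy":0,"dz":0.05,"yaw":0},{"dx":0,"dy":0,"dz":0.05,"yaw":0}]'>/dev/null; python3 st.py
python3 -m jog '[{"dx":0,"dy":0,"dz":0,"yaw":0.15},{"dx":0,"dy":0,"dz":0,"yaw":0.15}]'>/dev/null; python3 st.py
python3 -m jog '[{"dx":0,"dy":0,"dz":0,"yaw":-0.15},{"dx":0,"dy":0,"dz":0,"yaw":-0.15}]'>/dev/null; python3 st.py
```

```text
16.7 [ 0.3935 -0.1204  0.3935] zax [2.94 1.77] q [-23.83  -6.69  91.19   2.81  93.51  72.55]
16.9 [ 0.3937 -0.1207  0.4012] zax [3.6  1.48] q [-23.87  -7.06  90.55   2.81  93.81  72.55]
17.1 [ 0.3966 -0.1198  0.3623] zax [3.84 1.37] q [-23.58  -6.78  95.28   2.79  88.52  72.59]
17.3 [ 0.3988 -0.1185  0.3198] zax [3.79 1.39] q [-23.28  -5.84  99.89   2.8   83.02  72.62]
17.5 [ 0.4059 -0.1162  0.2204] zax [4.06 1.27] q [-22.58  -1.25 108.81   2.93  69.2   72.63]
17.7 [ 0.4028 -0.1146  0.2128] zax [3.41 1.54] q [-22.54  -0.86 109.46   2.93  68.86  90.12]
17.9 [ 0.4015 -0.1139  0.2104] zax [3.17 1.64] q [-22.52  -0.76 109.68   2.93  68.8   73.55]
```

```bash
for i in 1 2 3; do
python3 -m jog '[{"dx":0,"dy":0,"dz":-0.05,"yaw":0},{"dx":0,"dy":0,"dz":-0.05,"yaw":0},{"dx":0,"dy":0,"dz":0,"yaw":0},{"dx":0,"dy":0,"dz":0.05,"yaw":0},{"dx":0,"dy":0,"dz":0.05,"yaw":0},{"dx":0,"dy":0,"dz":0,"yaw":0}]'>/dev/null; python3 st.py;done
for i in 1 2; do
python3 -m jog '[{"dx":0,"dy":0,"dz":-0.05,"yaw":0},{"dx":0,"dy":0,"dz":0.05,"yaw":0},{"dx":0,"dy":0,"dz":-0.05,"yaw":0},{"dx":0,"dy":0,"dz":0.05,"yaw":0},{"dx":0,"dy":0,"dz":0,"yaw":0}]'>/dev/null; python3 st.py;done
```

```text
18.5 [ 0.399  -0.1127  0.2082] zax [2.92 1.73] q [-22.49  -0.85 110.08   2.91  68.75  73.25]
19.1 [ 0.3982 -0.1125  0.2173] zax [3.05 1.66] q [-22.51  -1.59 109.53   2.88  69.91  73.29]
19.7 [ 0.3986 -0.1133  0.2351] zax [3.58 1.42] q [-22.57  -2.83 108.29   2.83  71.8   73.32]
20.2 [ 0.3959 -0.1125  0.2457] zax [3.23 1.58] q [-22.63  -3.52 107.49   2.82  73.67  73.32]
20.7 [ 0.3947 -0.1123  0.2586] zax [3.33 1.55] q [-22.68  -4.35 106.54   2.81  75.35  73.32]
```

Tilt wanders by a fraction of a degree per second, as a random walk. A carton gripped flat stays flat as long as the tilt at set-down matches the tilt at grasp, so I'll work quickly. Next I measure the uncovered tablets carton.

```bash
python3 -c "
from h import *
i=grab('top','top10');crop(i,'t10',380,145,440,245,6)
i=grab('side','side10');crop(i,'s10',250,100,340,160,8)"
```

```text
(no output)
```

View pics/t10.png

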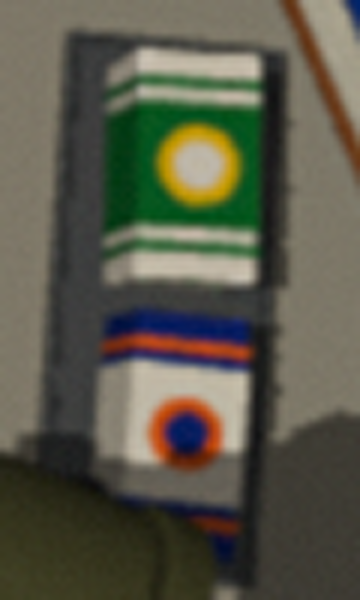

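View pics/s10.png

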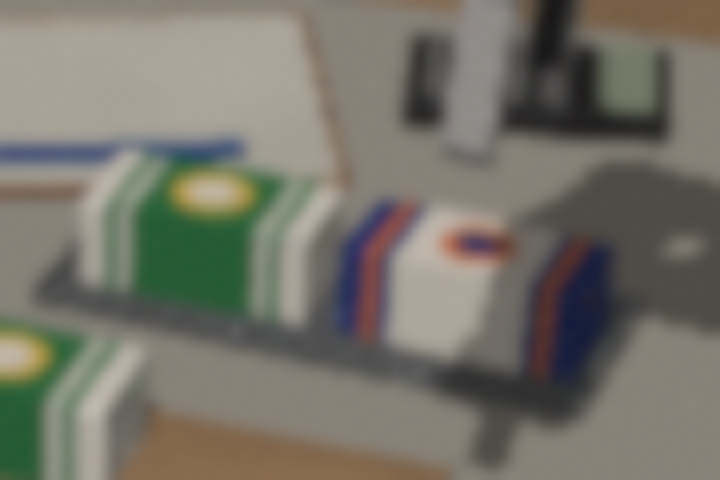

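```bash
python3 -c "
from h import *
a=(380+185.5/6-.5,145+433.5/6-.5);b=(250+477/8-.5,100+241/8-.5)
print('tab',tri(a,b),onz('top',*a,.052))
a=(380+199/6-.5,145+166/6-.5);b=(250+213/8-.5,100+193/8-.5)
print('pow',tri(a,b),onz('top',*a,.052))
f=lambda x,y:onz('top',380+x/6-.5,145+y/6-.5,.052)
for n,p,q in(('tabR',(252,320),(232,575)),('powR',(262,55),(257,285)),('powBand',(263,100),(257,230)),('tabstripeL',(140,340),(252,350)),('pownear',(128,283),(257,285))):
  d=f(*p)-f(*q);print(n,np.degrees(np.arctan2(d[1],d[0])).round(1),f(*p).round(4),f(*q).round(4))
go(.443,-.362,.15,-6)"
```

```text
tab (array([ 0.44274508, -0.36042606,  0.05514058]), np.float64(1.1495565163653845e-05)) [ 0.4428928  -0.36164634  0.052     ]
pow (array([ 0.58120596, -0.37573496,  0.05198356]), np.float64(5.153544215396592e-05)) [ 0.58117781 -0.37573291  0.052     ]
tabR -7.6 [ 0.5009 -0.3986  0.052 ] [ 0.3712 -0.3814  0.052 ]
powR -4.4 [ 0.6395 -0.4114  0.052 ] [ 0.519  -0.4021  0.052 ]
powBand -5.8 [ 0.6157 -0.4106  0.052 ] [ 0.5476 -0.4037  0.052 ]
tabstripeL 84.5 [ 0.4909 -0.3409  0.052 ] [ 0.4855 -0.3977  0.052 ]
pownear 88.8 [ 0.5204 -0.3362  0.052 ] [ 0.519  -0.4021  0.052 ]
t 20.8 pos [ 0.3972 -0.1135  0.2637] yaw-6.70 tilt4.11 F [-0.2  0.3 -0.2] w1.001
tool d [0.067  0.245  0.1108] yaw cmd rad -0.0123 rows 4.9
```

```bash
python3 -m jog '[{"dx":0.011,"dy":0.042,"dz":0.005,"yaw":0},{"dx":0.011,"dy":0.042,"dz":0.005,"yaw":0},{"dx":0.011,"dy":0.042,"dz":0.015,"yaw":0},{"dx":0.011,"dy":0.042,"dz":0.025,"yaw":0},{"dx":0.011,"dy":0.042,"dz":0.03,"yaw":0},{"dx":0.011,"dy":0.035,"dz":0.03,"yaw":0},{"dx":0,"dy":0,"dz":0.01,"yaw":0}]'>/dev/null
python3 -c "
from h import *
go(.4428,-.361,.039,-6.3)"
```

```text
t 21.5 pos [ 0.4538 -0.3764  0.1707] yaw-6.37 tilt5.61 F [-0.3  0.1 -0. ] w1.002
tool d [-0.0254 -0.0124  0.13  ] yaw cmd rad -0.0013 rows 2.6
```

```bash
python3 st.py
for i in 1 2; do
python3 -m jog '[{"dx":0,"dy":0,"dz":0,"yaw":0.15},{"dx":0,"dy":0,"dz":0,"yaw":0.15}]'>/dev/null; python3 st.py
python3 -m jog '[{"dx":0,"dy":0,"dz":0,"yaw":-0.15},{"dx":0,"dy":0,"dz":0,"yaw":-0.15}]'>/dev/null; python3 st.py;done
python3 -m jog '[{"dx":-0.04,"dy":0,"dz":-0.04,"yaw":0},{"dx":-0.04,"dy":0,"dz":-0.04,"yaw":0}]'>/dev/null; python3 st.py
python3 -m jog '[{"dx":0,"dy":0,"dz":0,"yaw":0}]'>/dev/null; python3 st.py
python3 -m jog '[{"dx":0.02,"dy":0,"dz":0.02,"yaw":0},{"dx":0.02,"dy":0,"dz":0.02,"yaw":0}]'>/dev/null; python3 st.py
python3 -m jog '[{"dx":0,"dy":0,"dz":0,"yaw":0}]'>/dev/null; python3 st.py
```

```text
21.5 [ 0.4538 -0.3764  0.1707] zax [5.6  0.09] q [-44.95  22.67  87.34   4.4   66.15  49.74]
21.7 [ 0.4552 -0.3786  0.1751] zax [ 5.73 -0.02] q [-45.02  22.63  86.78   4.41  66.57  67.09]
21.9 [ 0.4571 -0.3799  0.1824] zax [ 6.03 -0.29] q [-44.98  22.3   86.24   4.41  67.04  50.54]
22.1 [ 0.4592 -0.3809  0.1904] zax [ 6.36 -0.6 ] q [-44.91  21.91  85.69   4.41  67.51  67.31]
22.3 [ 0.4612 -0.3818  0.1985] zax [ 6.71 -0.91] q [-44.84  21.51  85.15   4.41  67.98  50.65]
22.5 [ 0.3845 -0.3715  0.2628] zax [ 6.65 -0.79] q [-50.11  10.69  90.28   4.78  74.19  45.19]
22.6 [ 0.3832 -0.3723  0.2707] zax [ 7.   -1.23] q [-50.27  10.04  90.02   4.77  74.54  45.1 ]
22.8 [ 0.4288 -0.3795  0.2461] zax [ 7.55 -1.86] q [-47.05  15.4   86.83   4.5   71.28  48.29]
22.9 [ 0.4306 -0.3791  0.2466] zax [ 7.57 -1.84] q [-46.9   15.52  86.62   4.51  71.37  48.37]
```

```bash
cat > t.py <<'E'
from h import *
for k in range(5):
    s=read_state();print(round(s["clock"],2),s["ee_pos"].round(4),"q",np.degrees(s["joints"]).round(3),"v",np.degrees(s["qvel"]).round(2),"tq",s["joint_torque"].round(1))
    if k<4: viewer.get_image("top")
E
python3 t.py
python3 -m jog '[{"dx":0,"dy":0,"dz":0,"yaw":0}]'>/dev/null; python3 t.py
```

```text
22.9 [ 0.4306 -0.3791  0.2466] q [-46.899  15.515  86.619   4.507  71.373  48.371] v [-0.93 -4.05 -1.77 -0.17  2.74 -0.67] tq [  0.7 -51.8 -37.1   0.3  -1.    0.4]
22.95 [ 0.43   -0.3793  0.248 ] q [-46.953  15.375  86.613   4.505  71.422  48.319] v [-1.14 -1.77  0.84 -0.1  -0.06 -0.87] tq [  0.5 -47.5 -33.9   0.3  -0.6   0.2]
23.0 [ 0.4295 -0.3794  0.2482] q [-47.     15.318  86.667   4.504  71.407  48.291] v [-0.83 -0.65  1.27 -0.05 -0.43 -0.31] tq [  0.7 -50.3 -35.9   0.3  -0.4   0.1]
23.05 [ 0.429  -0.3795  0.2479] q [-47.036  15.296  86.724   4.501  71.387  48.28 ] v [-0.49 -0.22  0.95 -0.02 -0.46 -0.05] tq [  0.5 -51.3 -36.4   0.3  -0.3   0. ]
23.1 [ 0.4288 -0.3796  0.2477] q [-47.058  15.29   86.766   4.497  71.361  48.281] v [-0.34 -0.02  0.73 -0.06 -0.44 -0.08] tq [  0.4 -51.7 -36.4   0.3  -0.3   0. ]
23.2 [ 0.4285 -0.3796  0.2485] q [-47.082  15.21   86.753   4.498  71.413  48.271] v [-0.13 -0.9  -0.51 -0.01  0.63 -0.06] tq [  0.2 -51.9 -36.3   0.3  -0.4   0. ]
23.25 [ 0.4286 -0.3797  0.2487] q [-47.084  15.204  86.74    4.502  71.409  48.272] v [-0.03  0.35  0.15 -0.13 -0.35  0.14] tq [  0.1 -50.8 -35.4   0.3  -0.4   0. ]
23.3 [ 0.4286 -0.3797  0.2485] q [-47.084  15.22   86.75    4.501  71.393  48.274] v [ 0.09  0.34  0.24 -0.02 -0.17  0.05] tq [  0.1 -52.  -36.1   0.3  -0.3  -0. ]
23.35 [ 0.4286 -0.3796  0.2482] q [-47.08   15.239  86.761   4.498  71.387  48.278] v [ 0.06  0.37  0.11  0.05 -0.12  0.02] tq [  0.  -52.3 -36.3   0.3  -0.3  -0. ]
23.4 [ 0.4286 -0.3796  0.248 ] q [-47.076  15.256  86.767   4.498  71.379  48.275] v [ 0.12  0.33  0.07  0.02 -0.11  0.01] tq [ -0.  -52.3 -36.3   0.3  -0.3   0. ]
```

```bash
cat > hold.py <<'E'
from h import *
for k in range(4): viewer.get_image("top")
import st
E
python3 st.py
python3 -m jog '[{"dx":0,"dy":0,"dz":-0.05,"yaw":0}]'>/dev/null; python3 st.py; python3 hold.py
python3 -m jog '[{"dx":0,"dy":0,"dz":0.05,"yaw":0}]'>/dev/null; python3 st.py; python3 hold.py
echo z; python3 -m jog '[{"dx":0,"dy":0,"dz":-0.05,"yaw":0},{"dx":0,"dy":0,"dz":0.0,"yaw":0}]'>/dev/null; python3 st.py; python3 hold.py
python3 -m jog '[{"dx":0,"dy":0,"dz":0.05,"yaw":0},{"dx":0,"dy":0,"dz":0.0,"yaw":0}]'>/dev/null; python3 st.py; python3 hold.py
```

```text
23.4 [ 0.4286 -0.3796  0.248 ] zax [ 7.63 -1.95] q [-47.08  15.26  86.77   4.5   71.38  48.28]
23.5 [ 0.4209 -0.3768  0.292 ] zax [ 7.22 -1.5 ] q [-47.47  13.1   83.59   4.42  77.33  48.35]
23.7 [ 0.422  -0.3781  0.2981] zax [ 7.71 -2.03] q [-47.49  12.76  83.26   4.42  77.27  48.35]
23.8 [ 0.4298 -0.3814  0.2529] zax [ 8.08 -2.44] q [-47.11  14.96  86.52   4.5   71.24  48.28]
24.0 [ 0.4284 -0.3796  0.2482] zax [ 7.6  -1.92] q [-47.09  15.25  86.74   4.5   71.45  48.28]
z
24.2 [ 0.4217 -0.3781  0.3024] zax [ 7.66 -1.98] q [-47.51  12.66  82.83   4.42  77.88  48.35]
24.4 [ 0.4209 -0.3769  0.2946] zax [ 7.26 -1.54] q [-47.48  13.01  83.37   4.41  77.59  48.35]
24.6 [ 0.4273 -0.3783  0.2444] zax [ 7.27 -1.56] q [-47.08  15.45  86.98   4.5   71.51  48.28]
24.8 [ 0.4288 -0.3802  0.2523] zax [ 7.75 -2.07] q [-47.11  15.06  86.45   4.5   71.72  48.28]
```

Now I understand it. Chained rows re-target while still in motion, and a short hold (camera calls) stops the drift. An up row followed at once by a down row, then a hold, should remove about 0.5° of radial tilt. I'll apply that where the tilt is purely radial.

```bash
python3 -m jog '[{"dx":0,"dy":-0.045,"dz":0,"yaw":0},{"dx":0,"dy":-0.045,"dz":0,"yaw":0},{"dx":0,"dy":-0.045,"dz":0,"yaw":0},{"dx":0,"dy":-0.045,"dz":0,"yaw":0},{"dx":0,"dy":-0.045,"dz":0,"yaw":0},{"dx":0,"dy":-0.045,"dz":0,"yaw":0}]'>/dev/null; python3 hold.py
for i in 1 2 ; do python3 -m jog '[{"dx":0,"dy":0,"dz":-0.05,"yaw":0},{"dx":0,"dy":0,"dz":0.05,"yaw":0}]'>/dev/null; python3 hold.py;done
python3 -m jog '[{"dx":0,"dy":0,"dz":-0.05,"yaw":0},{"dx":0,"dy":0,"dz":-0.05,"yaw":0},{"dx":0,"dy":0,"dz":0.05,"yaw":0},{"dx":0,"dy":0,"dz":0.05,"yaw":0}]'>/dev/null; python3 hold.py
```

```text
25.6 [ 0.4618 -0.1101  0.256 ] zax [ 8.41 -2.53] q [-17.93   1.06 101.95   0.2   68.17  78.89]
26.0 [ 0.4597 -0.1113  0.2547] zax [ 7.88 -2.39] q [-18.14   1.19 101.95   0.2   68.6   78.8 ]
26.4 [ 0.4577 -0.1117  0.2551] zax [ 7.38 -2.24] q [-18.27   1.21 101.83   0.2   69.22  78.77]
27.0 [ 0.4592 -0.1127  0.2701] zax [ 7.99 -2.45] q [-18.34   0.46 100.65   0.2   70.51  78.75]
```

```bash
cat > h2.py <<'E'
from h import *
for k in range(3): viewer.get_image("top")
import st
E
python3 -m jog '[{"dx":0,"dy":0,"dz":-0.05,"yaw":0},{"dx":0,"dy":0,"dz":0.05,"yaw":0}]'>/dev/null; python3 h2.py
python3 -m jog '[{"dx":0,"dy":0,"dz":-0.05,"yaw":0},{"dx":0,"dy":0,"dz":0.05,"yaw":0}]'>/dev/null; python3 h2.py
python3 -m jog '[{"dx":0,"dy":0,"dz":-0.05,"yaw":0},{"dx":0,"dy":0,"dz":0.05,"yaw":0}]'>/dev/null; python3 h2.py
python3 -m jog '[{"dx":0,"dy":0,"dz":-0.05,"yaw":0},{"dx":0,"dy":0,"dz":0.05,"yaw":0}]'>/dev/null; python3 h2.py
python3 -m jog '[{"dx":-0.03,"dy":0,"dz":-0.05,"yaw":0},{"dx":0.03,"dy":0,"dz":0.05,"yaw":0}]'>/dev/null; python3 h2.py
python3 -m jog '[{"dx":0.03,"dy":0,"dz":-0.05,"yaw":0},{"dx":-0.03,"dy":0,"dz":0.05,"yaw":0}]'>/dev/null; python3 h2.py
```

```text
27.35 [ 0.4575 -0.1123  0.2688] zax [ 7.53 -2.3 ] q [-18.35   0.55 100.69   0.2   70.86  78.74]
27.7 [ 0.4554 -0.1117  0.2683] zax [ 6.97 -2.11] q [-18.36   0.6  100.65   0.2   71.44  78.74]
28.05 [ 0.4531 -0.111   0.268 ] zax [ 6.38 -1.92] q [-18.36   0.65 100.6    0.2   72.07  78.74]
28.4 [ 0.4508 -0.1102  0.2677] zax [ 5.77 -1.72] q [-18.37   0.7  100.55   0.2   72.72  78.74]
28.75 [ 0.4499 -0.1099  0.2673] zax [ 5.26 -1.53] q [-18.36   0.91 100.37   0.21  73.24  78.73]
29.1 [ 0.4467 -0.1088  0.2666] zax [ 4.35 -1.25] q [-18.35   1.03 100.28   0.19  74.17  78.76]
```

```bash
python3 -m jog '[{"dx":0.05,"dy":0,"dz":-0.05,"yaw":0},{"dx":-0.05,"dy":0,"dz":0.05,"yaw":0}]'>/dev/null; python3 h2.py
python3 -m jog '[{"dx":0.03,"dy":0,"dz":-0.05,"yaw":0},{"dx":-0.03,"dy":0,"dz":0.05,"yaw":0}]'>/dev/null; python3 h2.py
python3 -m jog '[{"dx":0.03,"dy":0,"dz":-0.05,"yaw":0},{"dx":-0.03,"dy":0,"dz":0.05,"yaw":0}]'>/dev/null; python3 h2.py
python3 -m jog '[{"dx":0.03,"dy":0,"dz":-0.05,"yaw":0},{"dx":-0.03,"dy":0,"dz":0.05,"yaw":0}]'>/dev/null; python3 h2.py
```

```text
29.45 [ 0.446  -0.1081  0.2678] zax [ 3.46 -0.97] q [-18.29   1.41  99.69   0.17  75.31  78.88]
29.8 [ 0.4446 -0.1073  0.2686] zax [ 2.61 -0.7 ] q [-18.24   1.68  99.28   0.16  76.34  78.99]
30.15 [ 0.4433 -0.1064  0.2693] zax [ 1.72 -0.42] q [-18.19   2.    98.84   0.15  77.4   79.09]
30.5 [ 0.442  -0.1056  0.27  ] zax [ 0.8  -0.12] q [-18.13   2.34  98.38   0.14  78.48  79.19]
```

Tilt is back to 0.8°. Now the tablets.

```bash
python3 -m jog '[{"dx":0.03,"dy":0,"dz":-0.05,"yaw":0},{"dx":-0.03,"dy":0,"dz":0.05,"yaw":0}]'>/dev/null; python3 h2.py
python3 -c "
from h import *
go(.4428,-.361,.12,-6.3)"
python3 -m jog '[{"dx":0.004,"dy":0.04,"dz":0.02,"yaw":0},{"dx":0.004,"dy":0.045,"dz":0.02,"yaw":0},{"dx":0.004,"dy":0.045,"dz":0.02,"yaw":0},{"dx":0.004,"dy":0.045,"dz":0.02,"yaw":0},{"dx":0.004,"dy":0.04,"dz":0.02,"yaw":0},{"dx":0,"dy":0.03,"dz":0.01,"yaw":0}]'>/dev/null; python3 h2.py
python3 -c "
from h import *
go(.4428,-.361,.039,-6.3)"
```

```text
30.85 [ 0.4408 -0.1047  0.2707] zax [-0.12  0.17] q [-18.07   2.7   97.91   0.13  79.55  79.3 ]
t 30.85 pos [ 0.4408 -0.1047  0.2707] yaw-7.39 tilt0.21 F [-0.9  0.2  0.5] w1.002
tool d [0.0353 0.2543 0.1499] yaw cmd rad -0.0191 rows 5.1
31.6 [ 0.436  -0.3576  0.1684] zax [ 0.38 -0.01] q [-43.19  21.68  88.87   0.27  69.16  53.84]
t 31.6 pos [ 0.436  -0.3576  0.1684] yaw-7.13 tilt0.38 F [ 0.1 -0.2  0.3] w1.000
tool d [0.0063 0.0026 0.1294] yaw cmd rad -0.0145 rows 2.6
```

```bash
python3 -m jog '[{"dx":0.006,"dy":0.003,"dz":0.03,"yaw":-0.014},{"dx":0,"dy":0,"dz":0.04,"yaw":0}]'>/dev/null; python3 h2.py
python3 -c "
from h import *
go(.4428,-.361,.037,-6.3)"
```

```text
31.95 [ 0.4445 -0.3616  0.1026] zax [ 0.56 -0.16] q [-42.91  27.02  90.79   0.31  61.68  53.23]
t 31.95 pos [ 0.4445 -0.3616  0.1026] yaw-6.28 tilt0.58 F [-0.5  0.   0.3] w1.003
tool d [-0.0024 -0.0005  0.0655] yaw cmd rad 0.0003 rows 1.3
```

```bash
python3 -m jog '[{"dx":-0.002,"dy":0,"dz":0.04,"yaw":0}]'>/dev/null; python3 h2.py
python3 -m jog '[{"dx":0,"dy":0,"dz":0.025,"yaw":0}]'>/dev/null; python3 h2.py
python3 -c "
from h import *
go(.4428,-.361,.037,-6.3)"
```

```text
32.2 [ 0.443  -0.361   0.0635] zax [ 0.5 -0.1] q [-42.97  29.96  92.32   0.32  57.29  53.12]
32.45 [ 0.4437 -0.3612  0.0403] zax [ 0.52 -0.11] q [-42.93  32.    92.81   0.33  54.74  53.12]
t 32.45 pos [ 0.4437 -0.3612  0.0403] yaw-6.25 tilt0.53 F [-0.2 -0.7  0.2] w1.000
tool d [-0.0009 -0.0001  0.0033] yaw cmd rad 0.0009 rows 0.1
```

```bash
python3 -m jog '[{"dx":0,"dy":0,"dz":0.001,"yaw":0}]' 1 30 >/dev/null; python3 hold.py;python3 hold.py;python3 hold.py
python3 -c "
from h import *
go(.4437,-.361,.14,-6.3)"
python3 -m jog '[{"dx":0,"dy":0,"dz":-0.03,"yaw":0},{"dx":0,"dy":0,"dz":-0.03,"yaw":0}]'; python3 h2.py
```

```text
32.75 [ 0.4441 -0.3615  0.0404] zax [ 0.58 -0.17] q [-42.93  32.    92.79   0.34  54.68  53.12]
32.95 [ 0.4438 -0.3613  0.0396] zax [ 0.53 -0.13] q [-42.94  32.07  92.82   0.33  54.64  53.12]
33.15 [ 0.4438 -0.3613  0.0396] zax [ 0.53 -0.12] q [-42.94  32.07  92.81   0.33  54.64  53.13]
t 33.15 pos [ 0.4438 -0.3613  0.0396] yaw-6.26 tilt0.55 F [-1.7  0.7  4.4] w0.616
tool d [ 0.0008 -0.0002 -0.1004] yaw cmd rad 0.0008 rows 2.0
clock: 33.35
ee_pos: [0.4412, -0.3594, 0.0961]
eef_rot: [-3.132, 0.171, -0.003]
ft_force: [0.7, -0.8, -3.1]
grip_width: 0.615
33.5 [ 0.442  -0.36    0.0967] zax [0.31 0.09] q [-42.97  27.3   91.25   0.31  61.29  53.14]
```

```bash
python3 -m jog '[{"dx":0,"dy":-0.02,"dz":-0.04,"yaw":0},{"dx":0.005,"dy":-0.04,"dz":-0.01,"yaw":0},{"dx":0.005,"dy":-0.045,"dz":0,"yaw":-0.04},{"dx":0.005,"dy":-0.045,"dz":0,"yaw":-0.04},{"dx":0.005,"dy":-0.045,"dz":0,"yaw":-0.037},{"dx":0.005,"dy":-0.045,"dz":0,"yaw":0},{"dx":0.005,"dy":-0.045,"dz":0,"yaw":0},{"dx":0.005,"dy":-0.03,"dz":0,"yaw":0}]' >/dev/null; python3 h2.py
python3 -c "
from h import *
go(.5285,-.002,.07,.4)"
```

```text
34.45 [ 0.4874 -0.0383  0.1343] zax [-0.69  0.59] q [ -9.03  15.51 102.17   0.53  63.1   80.29]
t 34.45 pos [ 0.4874 -0.0383  0.1343] yaw0.44 tilt0.91 F [ 0.9  0.2 -3.4] w0.610
tool d [ 0.0422 -0.0353  0.0641] yaw cmd rad 0.0007 rows 1.3
```

```bash
python3 -m jog '[{"dx":0.042,"dy":-0.035,"dz":0.015,"yaw":0}]' >/dev/null; python3 h2.py
python3 -m jog '[{"dx":0,"dy":0,"dz":0.04,"yaw":0}]' >/dev/null; 
python3 -c "
from h import *
i=grab('side');crop(i,'s11',180,130,310,240,5)
i=grab('top');crop(i,'t11',240,115,380,245,4)
go(.5285,-.002,.0386,.4)"
```

```text
34.7 [ 0.5233 -0.0076  0.1188] zax [-0.9  0.6] q [-5.09 20.84 97.32  0.59 62.79 84.15]
t 34.9 pos [ 0.5196 -0.0079  0.0744] yaw0.44 tilt1.53 F [-0.1  0.1 -3.4] w0.615
tool d [ 0.0098 -0.0055  0.0356] yaw cmd rad 0.0007 rows 0.7
```

View pics/s11.png

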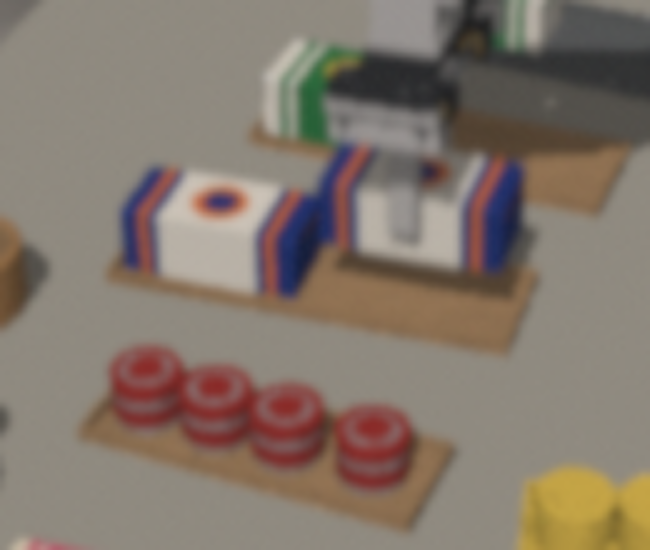

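View pics/t11.png

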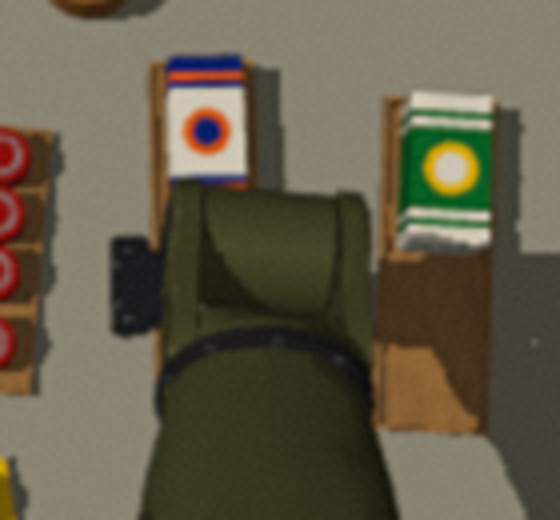

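The carton is held level over its own tray, in line with the stock. Correct and lower.

```bash
python3 -m jog '[{"dx":0.01,"dy":-0.006,"dz":0.02,"yaw":0}]' >/dev/null; python3 h2.py
python3 -c "
from h import *
go(.5285,-.002,.0386,.4)"
```

```text
35.15 [ 0.5286 -0.0023  0.0543] zax [-1.49  0.64] q [-4.47 27.09 98.38  0.63 56.07 84.77]
t 35.15 pos [ 0.5286 -0.0023  0.0543] yaw0.41 tilt1.63 F [-0.1  0.1 -3.1] w0.613
tool d [ 0.0004 -0.0001  0.0157] yaw cmd rad 0.0001 rows 0.3
```

```bash
python3 -m jog '[{"dx":0,"dy":0,"dz":-0.05,"yaw":0}]' >/dev/null; python3 h2.py
python3 -m jog '[{"dx":-0.03,"dy":0,"dz":0.045,"yaw":0},{"dx":0.03,"dy":0,"dz":-0.045,"yaw":0}]' >/dev/null; python3 h2.py
python3 -m jog '[{"dx":-0.03,"dy":0,"dz":0.04,"yaw":0},{"dx":0.03,"dy":0,"dz":-0.04,"yaw":0}]' >/dev/null; python3 h2.py
python3 -c "
from h import *
go(.5285,-.002,.0386,.4)"
```

```text
35.4 [ 0.5314 -0.0036  0.1084] zax [-1.1   0.61] q [-4.58 22.66 96.34  0.58 62.15 84.76]
35.75 [ 0.5299 -0.0045  0.1063] zax [-0.21  0.53] q [-4.69 22.2  97.3   0.58 60.75 84.67]
36.1 [ 0.5318 -0.0054  0.1071] zax [0.75 0.44] q [-4.77 21.87 97.65  0.58 59.76 84.6 ]
t 36.1 pos [ 0.5318 -0.0054  0.1071] yaw0.34 tilt0.87 F [ 1.4 -0.9 -2.9] w0.617
tool d [-0.0042 -0.0029  0.0685] yaw cmd rad -0.001 rows 1.4
```

```bash
python3 -m jog '[{"dx":-0.004,"dy":-0.003,"dz":0.045,"yaw":0}]' >/dev/null; python3 h2.py
python3 -m jog '[{"dx":0,"dy":0,"dz":0.018,"yaw":0}]' >/dev/null; python3 h2.py
python3 -c "
from h import *
go(.5285,-.002,.0386,.4)"
```

```text
36.35 [ 0.5274 -0.0021  0.0608] zax [0.54 0.46] q [-4.45 25.42 99.86  0.61 54.21 84.85]
36.6 [ 0.528  -0.0022  0.0437] zax [0.55 0.45] q [ -4.44  27.07 100.21   0.62  52.2   84.83]
t 36.6 pos [ 0.528  -0.0022  0.0437] yaw0.34 tilt0.71 F [ 0.9  0.7 -2.6] w0.615
tool d [ 0.0004 -0.0001  0.0051] yaw cmd rad -0.001 rows 0.1
```

```bash
python3 -m jog '[{"dx":0,"dy":0,"dz":0.005,"yaw":0}]' ; python3 h2.py
python3 -m jog '[{"dx":0,"dy":0,"dz":0.002,"yaw":0}]' ; python3 h2.py
```

```text
clock: 36.7
ee_pos: [0.5292, -0.0023, 0.0405]
eef_rot: [-3.134, -0.009, -0.019]
ft_force: [0.3, -0.3, -1.8]
grip_width: 0.618
36.85 [ 0.5284 -0.0022  0.0394] zax [0.6  0.45] q [ -4.44  27.5  100.28   0.63  51.66  84.82]
clock: 36.95
ee_pos: [0.5288, -0.0021, 0.0386]
eef_rot: [-3.134, -0.01, -0.018]
ft_force: [-14.2, 3.2, 26.5]
grip_width: 0.617
37.1 [ 0.5287 -0.0021  0.0386] zax [0.65 0.44] q [ -4.43  27.59 100.28   0.63  51.52  84.82]
```

Contact at z = 0.0386, exactly as predicted. Release and retreat.

```bash
python3 -m jog '[{"dx":0,"dy":0,"dz":-0.001,"yaw":0}]' -1 >/dev/null ; python3 hold.py;python3 hold.py
python3 -c "
from h import *
go(.5812,-.3757,.15,-4.8)"
python3 -m jog '[{"dx":0,"dy":0,"dz":-0.03,"yaw":0},{"dx":0,"dy":0,"dz":-0.045,"yaw":0},{"dx":0,"dy":0,"dz":-0.045,"yaw":0}]' >/dev/null ; python3 h2.py
python3 -m jog '[{"dx":0,"dy":0.045,"dz":0,"yaw":0.045},{"dx":0,"dy":0.045,"dz":0,"yaw":0.045},{"dx":0,"dy":0.045,"dz":0,"yaw":0},{"dx":0,"dy":0.045,"dz":0,"yaw":0},{"dx":0,"dy":0.045,"dz":0,"yaw":0}]' >/dev/null ; python3 h2.py
python3 -c "
from h import *
go(.5812,-.3757,.15,-4.8)
i=grab('side');crop(i,'s12',180,90,330,240,4)
i=grab('top','top12');crop(i,'t12',240,115,440,245,3)"
```

```text
37.4 [ 0.529  -0.0022  0.0399] zax [0.7  0.44] q [ -4.44  27.47 100.24   0.63  51.64  84.82]
37.6 [ 0.5288 -0.0021  0.0396] zax [0.65 0.44] q [ -4.43  27.49 100.25   0.63  51.64  84.82]
t 37.6 pos [ 0.5288 -0.0021  0.0396] yaw0.35 tilt0.79 F [ 0.2 -0.8 -0.3] w0.984
tool d [ 0.0514  0.3731 -0.1127] yaw cmd rad 0.0899 rows 7.5
38.05 [ 0.5262 -0.003   0.1585] zax [0.34 0.47] q [-4.55 17.7  95.68  0.54 66.31 84.88]
38.7 [ 0.5115 -0.2299  0.1502] zax [-0.04  0.66] q [-28.2   22.75  89.97   0.61  67.63  66.31]
t 38.7 pos [ 0.5115 -0.2299  0.1502] yaw-4.74 tilt0.66 F [ 0.2  0.  -0.8] w0.994
tool d [ 0.0815  0.1395 -0.0015] yaw cmd rad 0.0011 rows 2.8
```

View pics/s12.png

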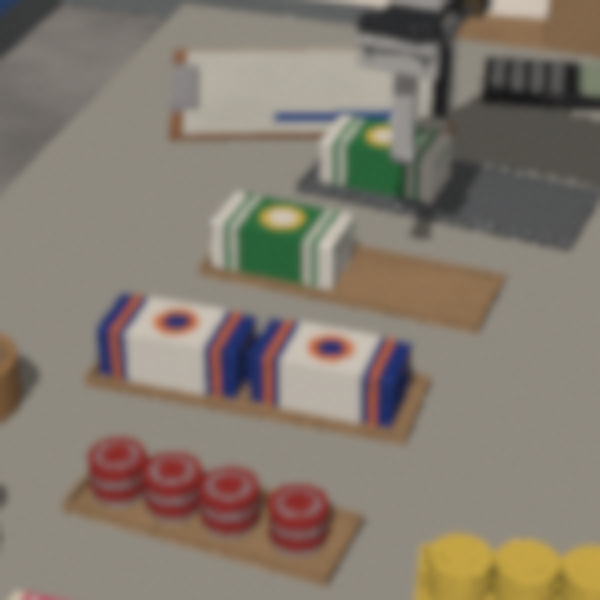

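View pics/t12.png

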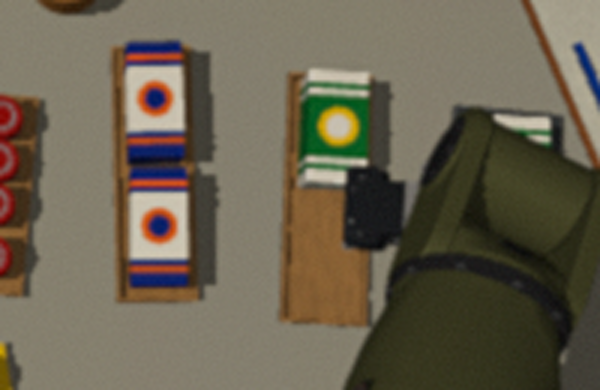

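The tablets carton is set, in line with its stock. Now the powder.

```bash
python3 -m jog '[{"dx":0.027,"dy":0.045,"dz":0,"yaw":0},{"dx":0.027,"dy":0.045,"dz":0,"yaw":0},{"dx":0.027,"dy":0.045,"dz":0,"yaw":0}]' >/dev/null ; python3 h2.py
python3 -c "
from h import *
go(.5812,-.3757,.038,-4.8)"
```

```text
39.25 [ 0.582  -0.3596  0.1462] zax [-0.27  0.87] q [-34.98  38.56  66.41   0.58  75.75  58.98]
t 39.25 pos [ 0.582  -0.3596  0.1462] yaw-4.10 tilt0.91 F [0.1 1.  0.1] w0.997
tool d [0.0009 0.0177 0.1079] yaw cmd rad 0.0122 rows 2.2
```

```bash
python3 -m jog '[{"dx":0.001,"dy":0.0175,"dz":0.04,"yaw":0.012}]' >/dev/null ; python3 h2.py
python3 -m jog '[{"dx":0,"dy":0,"dz":0.03,"yaw":0}]' >/dev/null ; python3 h2.py
python3 -c "
from h import *
go(.5812,-.3757,.038,-4.8)"
```

```text
39.5 [ 0.5807 -0.3743  0.1037] zax [-0.52  1.06] q [-36.04  41.9   66.72   0.58  72.42  58.51]
39.75 [ 0.5803 -0.3721  0.0744] zax [-0.59  1.11] q [-35.91  43.54  68.06   0.6   69.53  58.53]
t 39.75 pos [ 0.5803 -0.3721  0.0744] yaw-4.65 tilt1.26 F [-0.5 -0.3  0.7] w0.998
tool d [0.0016 0.0042 0.0363] yaw cmd rad 0.0027 rows 0.7
```

```bash
python3 -m jog '[{"dx":0.001,"dy":0.004,"dz":0.035,"yaw":0}]' >/dev/null ; python3 h2.py
python3 -c "
from h import *
go(.5812,-.3757,.038,-4.8)"
python3 -m jog '[{"dx":0,"dy":0.001,"dz":0,"yaw":0}]' 1 30 >/dev/null; python3 hold.py;python3 hold.py;python3 hold.py
python3 -c "
from h import *
go(.5007,-.1837,.15,-3.1)"
```

```text
40.0 [ 0.5805 -0.3747  0.04  ] zax [-0.65  1.17] q [-36.08  46.08  68.58   0.61  66.56  58.3 ]
t 40.0 pos [ 0.5805 -0.3747  0.04  ] yaw-4.62 tilt1.34 F [-0.   0.7  0. ] w0.999
tool d [0.0008 0.001  0.0019] yaw cmd rad 0.0032 rows 0.0
40.3 [ 0.5809 -0.3759  0.0415] zax [-0.57  1.11] q [-36.14  46.04  68.43   0.61  66.65  58.23]
40.5 [ 0.5807 -0.3757  0.0406] zax [-0.62  1.15] q [-36.14  46.1   68.46   0.61  66.63  58.23]
40.7 [ 0.5806 -0.3757  0.0406] zax [-0.63  1.15] q [-36.14  46.1   68.45   0.61  66.64  58.23]
t 40.7 pos [ 0.5806 -0.3757  0.0406] yaw-4.61 tilt1.32 F [-1.2  2.8  5.6] w0.658
tool d [-0.0965 -0.187  -0.1046] yaw cmd rad -0.0263 rows 3.7
```

```bash
python3 -m jog '[{"dx":0,"dy":0,"dz":-0.03,"yaw":0},{"dx":0,"dy":0,"dz":-0.04,"yaw":0},{"dx":-0.01,"dy":-0.01,"dz":-0.03,"yaw":0}]' ; python3 h2.py
python3 -m jog '[{"dx":-0.02,"dy":-0.04,"dz":0,"yaw":-0.013},{"dx":-0.02,"dy":-0.045,"dz":0,"yaw":-0.013},{"dx":-0.02,"dy":-0.045,"dz":0,"yaw":0},{"dx":-0.02,"dy":-0.04,"dz":0,"yaw":0}]' >/dev/null ; python3 h2.py
python3 -c "
from h import *
go(.501,-.184,.0396,-3.1)"
```

```text
clock: 41.0
ee_pos: [0.5704, -0.3659, 0.1363]
eef_rot: [-3.112, 0.127, 0.035]
ft_force: [-0.1, 0.1, -3.7]
grip_width: 0.658
41.15 [ 0.5707 -0.3655  0.1365] zax [-1.1   1.49] q [-35.94  38.8   67.35   0.57  75.62  58.52]
41.7 [ 0.498 -0.189  0.132] zax [-1.75  1.81] q [-25.15  21.67  94.2    0.98  66.49  67.7 ]
t 41.7 pos [ 0.498 -0.189  0.132] yaw-3.23 tilt2.52 F [ 0.9 -1.4 -3.1] w0.659
tool d [ 0.0057 -0.0024  0.0924] yaw cmd rad -0.0022 rows 1.8
```

```bash
python3 -m jog '[{"dx":-0.03,"dy":0,"dz":0.045,"yaw":0},{"dx":0.03,"dy":0,"dz":-0.045,"yaw":0}]' >/dev/null ; python3 h2.py
python3 -m jog '[{"dx":-0.02,"dy":0,"dz":0.04,"yaw":0},{"dx":0.02,"dy":0,"dz":-0.04,"yaw":0}]' >/dev/null ; python3 h2.py
python3 -c "
from h import *
go(.501,-.184,.0396,-3.1)"
```

```text
42.05 [ 0.5007 -0.1912  0.1325] zax [-1.27  1.56] q [-25.23  21.74  94.01   0.96  66.08  67.59]
42.4 [ 0.5061 -0.1947  0.1365] zax [-0.49  1.18] q [-25.31  21.75  93.38   0.94  65.82  67.53]
t 42.4 pos [ 0.5061 -0.1947  0.1365] yaw-3.23 tilt1.28 F [ 0.5  0.5 -3.8] w0.659
tool d [-0.0048 -0.0085  0.0972] yaw cmd rad -0.0022 rows 1.9
```

```bash
python3 -m jog '[{"dx":-0.005,"dy":-0.008,"dz":0.045,"yaw":0}]' >/dev/null ; python3 h2.py
python3 -m jog '[{"dx":0,"dy":0,"dz":0.03,"yaw":0}]' >/dev/null
python3 -c "
from h import *
i=grab('side');crop(i,'s13',200,110,330,220,5)
i=grab('top')
go(.501,-.184,.0396,-3.1)"
```

```text
42.65 [ 0.5006 -0.1855  0.0901] zax [-0.68  1.26] q [-24.68  24.38  96.68   0.99  60.08  68.05]
t 42.85 pos [ 0.4996 -0.185   0.0586] yaw-3.22 tilt1.58 F [-1.  -1.4 -3.6] w0.659
tool d [ 0.0016 -0.0006  0.019 ] yaw cmd rad -0.0021 rows 0.4
```

View pics/s13.png

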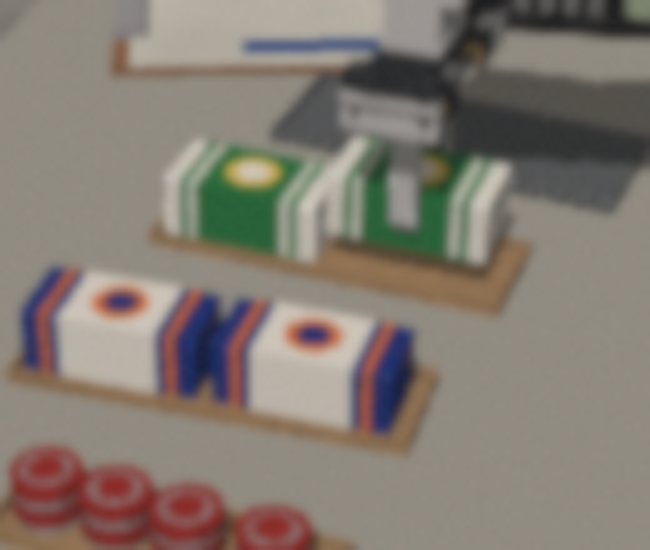

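The powder carton is level and in line, just above its space. Lowering.

```bash
python3 -m jog '[{"dx":0.001,"dy":0,"dz":0.014,"yaw":0}]' >/dev/null ; python3 h2.py
python3 -m jog '[{"dx":0,"dy":0,"dz":0.004,"yaw":0}]' ; python3 h2.py
python3 -c "
from h import *
go(.501,-.184,.0396,-3.1)"
```

```text
43.1 [ 0.5006 -0.1849  0.0449] zax [-0.85  1.33] q [-24.61  28.38  97.94   1.05  55.01  68.01]
clock: 43.2
ee_pos: [0.5013, -0.1852, 0.042]
eef_rot: [-3.118, 0.088, 0.021]
ft_force: [0.1, -0.6, -4.1]
grip_width: 0.662
43.35 [ 0.5007 -0.1849  0.0412] zax [-0.82  1.32] q [-24.61  28.71  98.03   1.05  54.56  68.01]
t 43.35 pos [ 0.5007 -0.1849  0.0412] yaw-3.23 tilt1.56 F [ 0.7  0.1 -3.6] w0.659
tool d [ 0.0003 -0.0009  0.0016] yaw cmd rad -0.0022 rows 0.0
```

```bash
python3 -m jog '[{"dx":0,"dy":0,"dz":0.002,"yaw":0}]' ; python3 h2.py
python3 -m jog '[{"dx":0,"dy":0,"dz":0.001,"yaw":0}]' ; python3 h2.py
```

```text
clock: 43.45
ee_pos: [0.501, -0.185, 0.0397]
eef_rot: [-3.118, 0.088, 0.022]
ft_force: [-1.0, 0.6, -1.8]
grip_width: 0.665
43.6 [ 0.5009 -0.185   0.0396] zax [-0.78  1.3 ] q [-24.6   28.86  98.06   1.05  54.33  68.  ]
clock: 43.7
ee_pos: [0.501, -0.185, 0.0395]
eef_rot: [-3.118, 0.088, 0.022]
ft_force: [-8.8, 5.0, 18.7]
grip_width: 0.66
43.85 [ 0.501  -0.185   0.0396] zax [-0.77  1.29] q [-24.59  28.87  98.06   1.05  54.31  68.01]
```

Contact at z = 0.0396 as predicted. Release, lift and move clear for the final look.

```bash
python3 -m jog '[{"dx":0,"dy":0,"dz":-0.001,"yaw":0}]' -1 >/dev/null ; python3 hold.py;python3 hold.py
python3 -m jog '[{"dx":0,"dy":0,"dz":-0.03,"yaw":0},{"dx":0,"dy":0,"dz":-0.045,"yaw":0},{"dx":0,"dy":0,"dz":-0.045,"yaw":0},{"dx":-0.01,"dy":0,"dz":-0.03,"yaw":0}]' ; python3 h2.py
python3 -m jog '[{"dx":-0.035,"dy":0.04,"dz":0,"yaw":0},{"dx":-0.035,"dy":0.04,"dz":0,"yaw":0},{"dx":-0.03,"dy":0.045,"dz":0,"yaw":0},{"dx":-0.03,"dy":0.045,"dz":0,"yaw":0},{"dx":-0.03,"dy":0.045,"dz":0,"yaw":0},{"dx":-0.03,"dy":0.045,"dz":0,"yaw":0}]' ; python3 h2.py
python3 -c "
from h import *
i=grab('side','side14');crop(i,'s14',150,110,330,300,3)
i=grab('top','top14');crop(i,'t14',160,115,440,245,2.8)"
```

```text
44.15 [ 0.5011 -0.185   0.0406] zax [-0.75  1.28] q [-24.6   28.78  98.03   1.05  54.42  68.01]
44.35 [ 0.501  -0.185   0.0405] zax [-0.78  1.29] q [-24.6   28.79  98.04   1.05  54.42  68.01]
clock: 44.75
ee_pos: [0.4915, -0.187, 0.1908]
eef_rot: [-3.114, 0.087, 0.036]
ft_force: [0.3, -0.4, -0.2]
grip_width: 0.999
44.9 [ 0.4912 -0.1872  0.1897] zax [-1.24  1.5 ] q [-25.25  16.82  92.42   0.87  72.52  67.72]
clock: 45.5
ee_pos: [0.2981, -0.4184, 0.1798]
eef_rot: [-3.107, 0.073, 0.045]
ft_force: [0.4, -1.4, 0.4]
grip_width: 0.998
45.65 [ 0.298  -0.4186  0.1795] zax [-1.64  1.98] q [-58.46  16.43  94.37  -0.38  71.74  34.58]
```

View pics/s14.png

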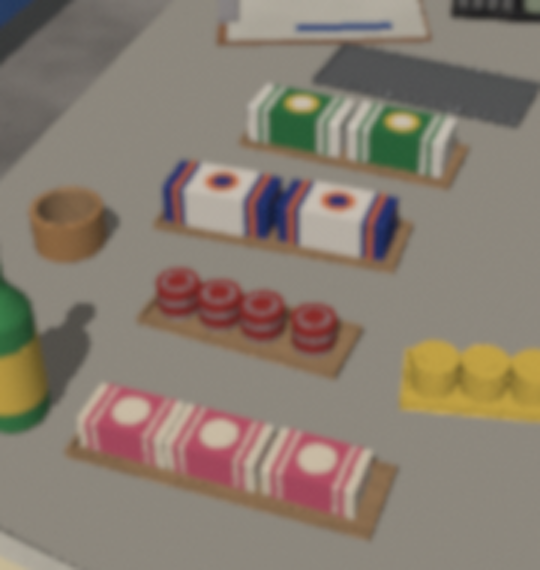

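View pics/t14.png

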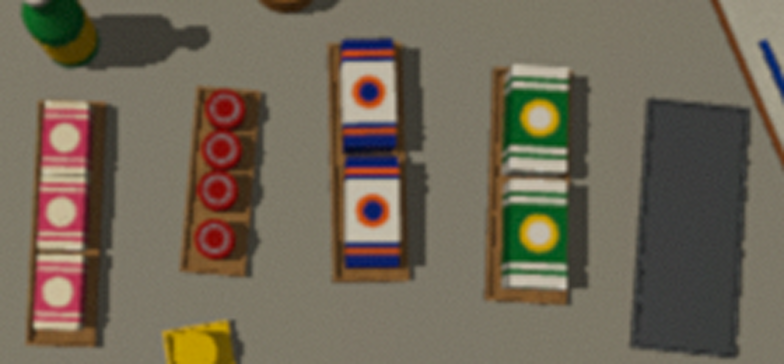

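All four are in their trays, the grey tray is empty, and the bottle and tape are in place. I'll check the numbers before handing in.

```bash
python3 -c "
from h import *
k=2.8
f=lambda x,y,z:onz('top',160+(x+.5)/k-.5,115+(y+.5)/k-.5,z)
g=lambda x,y:(150+(x+.5)/3-.5,110+(y+.5)/3-.5)
h=lambda x,y:(160+(x+.5)/k-.5,115+(y+.5)/k-.5)
T={'soap':((.437,.3485),-1.6,(58,292),(317,458),.037),'tin':((.4985,.174),-4.7,(215,239),(315,314),.037),'tab':((.5275,-.002),.4,(373,210),(338,201),.051),'pow':((.501,-.184),-3.1,(539,233),(402,122),.051)}
for n,(c,a,p,q,z) in T.items():
  P=f(*p,z);e=P[:2]-np.array(c);a=np.radians(a);print(n,P.round(4),'along %.1f across %.1f mm'%(1e3*(e@[np.cos(a),np.sin(a)]),1e3*(e@[-np.sin(a),np.cos(a)])),'two-view z',tri(h(*p),g(*q))[0].round(4))
for n in('top',):
  a=cv2.imread('pics/top0.png').astype(int);b=cv2.imread('pics/top14.png').astype(int)
  d=abs(a-b).mean(2);print('bottle/tape diff',d[100:140,160:200].mean(),d[88:122,245:280].mean())
"
python3 -c "
from h import *
i=cv2.imread('pics/top14.png');crop(i,'t15',280,120,380,230,5);crop(i,'t16',160,140,260,245,5)"
```

```text
soap [0.4399 0.3487 0.037 ] along 2.9 across 0.3 mm two-view z [0.4394 0.3488 0.036 ]
tin [0.4984 0.1732 0.037 ] along 0.0 across -0.8 mm two-view z [0.4977 0.1729 0.0387]
tab [ 0.5286 -0.0033  0.051 ] along 1.1 across -1.3 mm two-view z [ 0.5279 -0.0036  0.0496]
pow [ 0.502 -0.186  0.051] along 1.1 across -2.0 mm two-view z [ 0.5017 -0.1864  0.0498]
bottle/tape diff 1.7095833333333332 1.6414565826330532
```

View pics/t15.png

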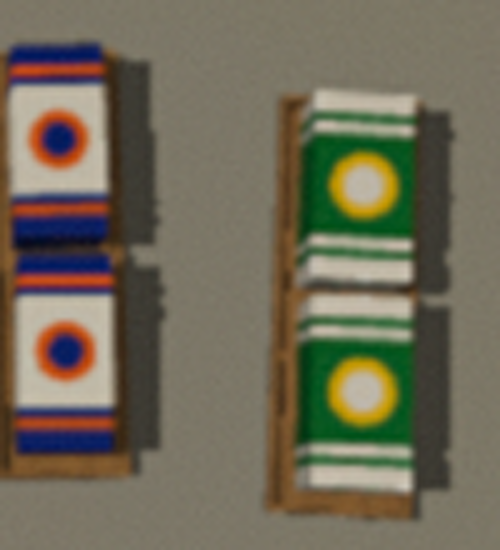

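View pics/t16.png

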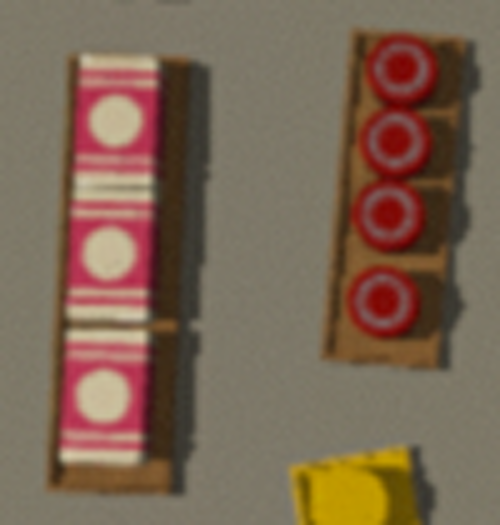

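```bash
python3 -c "
from bench import ticket;print(ticket.job_done())"
```

```text
the job is handed in; nothing more can be done
None
```

I moved the tin, soap, tablets and powder, in that order, from the grey tray into the empty spaces of their own stock trays. I handed the job in at about 46 s of robot time, with the gripper open and clear of everything.

**Last checks:**
- **Position:** In the final pictures each thing lies flat and right way up. Each is within about 3 mm along its tray and 2 mm across of the spot I aimed for. The worst are the soap, 2.9 mm towards its stock, and the powder, 2.0 mm to the side.
- **Height:** Two-view heights of the tops are within 2 mm of what items lying on the tray floor should show.
- **Bystanders:** The picture shows no change around the bottle and the roll of tape.

**What did not go smoothly:**
- **Tool tilt:** It drifted to about 8° during the job. I found the cause and brought it back to about 1° before handling the two big cartons.
- **Soap:** I set it down with the tool about 3° off vertical, its far end up to 4 mm high. I eased the grip and pressed it flat before letting go.
- **Contact forces:** The highest wrist readings at set-down were about 24 N for the tin and 27 N for the tablets.

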